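# Dock the titration kit

### The job

Put the titration kit away in its holders: carry the dropper bottle, the pipette bulb, the timer and the stirring bar, one after another, each to the grey holder shaped for it, so that each sits fully down inside its holder, bottle and bulb upright, timer and bar lying flat and in line with theirs. Leave the roll of tape and the small beaker where they stand.

Things in the scene. Friction and masses are not known exactly. Their poses are not given: they have to be found in the camera images.
- dropper_mid (a point): Small amber dropper bottle with a black cap, standing upright on the bench in the front right part of the work area (as all four things do at the start): body 33 mm across, 90 mm tall. The point is on its axis half-way up, 45 mm above its underside; z is its upright axis. Up to 48 mm above its underside it is a straight cylinder 32 mm wide: grip it there. A look-alike bottle far to the left, beyond the stirrer, is not part of the job.
- bulb_mid (a point): Dark red rubber pipette bulb, standing upright on its small flat end with the neck up: 82 mm tall, 56 mm across at its belly. The point is on its axis at the middle of the belly, 30 mm above its underside; z is its upright axis. It narrows to 42 mm across 7 mm above its underside. Grip it round the belly. It does not squash.
- timer_mid (a point): Small white bench timer lying on its back, a flat rectangular case 60 mm (its x) by 66 mm (its y) and 16 mm thick (display and keys stand up to 18 mm). The point is the centre of the case, 9 mm above its underside. Grip it across the 60 mm (along its x), or across the 66 mm.
- stir_bar_mid (a point): White magnetic stirring bar lying flat: 40 mm long (along its y), 9 mm wide (8 mm where gripped) and 9 mm high. The point is its centre, 4.5 mm above its underside. Grip it across its middle, closing along its x.
- dropper_dock_seat (a point): Holder for the dropper bottle: the narrow, tall-walled grey plastic cup fixed to the bench (all four holders are fixed, and stand left of the balance). Bore 41 to 42 mm, flared to 49 mm at the lip; outside up to 57 mm across; lip 20 mm above the bench. The point is the centre of the cup's floor, 3 mm above the bench. z up.
- bulb_dock_seat (a point): Holder for the pipette bulb: the wide, low, flared grey plastic dish fixed to the bench. 46 mm inside at the floor, 62 mm inside at the rim, 70 mm outside; rim 14 mm above the bench. The point is the centre of its floor, 3 mm above the bench. z up.
- timer_dock_seat (a point): Holder for the timer: the larger grey plastic plate, 82 mm (x) by 88 mm (y) and 3 mm thick, fixed to the bench, with four raised corner angles 4 mm thick that rise 8 mm above it and bound a seat 70 mm (along its x) by 76 mm (along its y). Each angle reaches 14 mm along each side, so the middle of every side is open for fingers. The point is the centre of the plate's upper face, 3 mm above the bench. The timer's 60 mm width goes along the holder's x; either way round will do.
- bar_dock_seat (a point): Holder for the stirring bar: the small grey plastic plate, 35 mm (x) by 66 mm (y) and 3 mm thick, fixed to the bench, with a raised U-shaped wall at each end, 4 mm thick and 6 mm high above the plate; the two bound a seat 19 mm (along its x) by 50 mm (along its y). The long sides are open over the middle 32 mm for fingers. The point is the centre of the plate's upper face, 3 mm above the bench. The bar lies along the holder's y, either way round.
- tape_mid (a point): Roll of cream label tape lying flat near the four things, a bystander: 65 mm across, 19 mm high. The point is its centre, 9.5 mm above the bench. Other obstacles: the balance straight ahead between the things and the holders, 0.1 m high with what it carries, and close behind it a white electrode stand 0.4 m tall (column about 0.67 m ahead and 0.17 m to the right of the robot's base): pass in front of that stand, over the balance.
- beaker_mid (a point): Small empty clear glass beaker standing among the four holders, a bystander: 45 mm across, 58 mm tall. The point is its centre, 29 mm above the bench.
Things that resemble listed ones, but are neither listed nor needed, are in the scene too. What is shaped like the part that bears dropper_dock_seat but blue or green is not meant.

How it is judged:
At the end, for the whole second after the job is handed in: All four things are released and at rest, each in its own holder: within 10 mm sideways of the seat's centre (timer 12 mm), resting on the seat (at most 4 mm high), within 0.15 rad of upright, the timer within 0.22 rad and the bar within 0.4 rad of the holder's line (horizontal distance between dropper_mid and dropper_dock_seat below 0.01 m and z of dropper_mid in the frame of dropper_dock_seat between 0.039 and 0.049 m and linear speed of each of dropper, bulb, timer, stir_bar below 0.02 m/s and angle between each of dropper_mid, bulb_mid, timer_mid, stir_bar_mid's own z axis and vertical below 0.15 rad and horizontal distance between bulb_mid and bulb_dock_seat below 0.01 m and z of bulb_mid in the frame of bulb_dock_seat between 0.024 and 0.034 m and horizontal distance between timer_mid and timer_dock_seat below 0.012 m and z of timer_mid in the frame of timer_dock_seat between 0.003 and 0.013 m and horizontal distance between stir_bar_mid and bar_dock_seat below 0.01 m and z of stir_bar_mid in the frame of bar_dock_seat between -0.0015 and 0.0085 m and angle between the x axis of timer_mid and the x axis of timer_dock_seat, either way round below 0.22 rad and angle between the y axis of stir_bar_mid and the y axis of bar_dock_seat, either way round below 0.4 rad); the robot touches nothing.
It fails at once if the roll of tape is shifted by more than 3 cm (distance of tape_mid from where it was at the start of the episode above 0.03 m).
It fails at once if the small beaker is shifted by more than 3 cm or knocked over (distance of beaker_mid from where it was at the start of the episode above 0.03 m or angle between beaker_mid's own z axis and vertical above 0.5 rad).
It also fails if it takes over 128 s, if anything falls off the work surface, if the arm or the gripper's body presses on something with over 40 N, if the wrist force passes 120 N, or if a joint passes its speed limit or range.

### The arm

A 7-joint arm with a two-finger parallel gripper is mounted at the origin on a cart in front of the work surface, level with it; the furniture and walls round the work are solid. World frame = base frame: x ahead of the robot, y to its left, z up, the work surface at z = 0. Lengths are in m, angles in rad, forces in N, time in s.
With the tool pointing down it reaches from about 0.4 to 0.9 m from the base axis. Payload 5.6 kg.
Tool frame: the origin (TCP) lies between the finger pads; the fingertips stand 22 mm ahead of it and the grasp point (between the pads) lies 3 mm ahead of it; x points along the fingers, y is the direction in which the jaws open and shut, and the axes are right-handed (so a half turn about x gives the same grasp; the last joint's range is limited). The gripper opens to 92 mm and grips with 3 to 60 N. Pads are 20 mm wide; open, the fingers measure 128 mm over their backs; the gripper's body (75 mm by 189 mm) begins 69 mm behind the grasp point.
Start: joints at [1.276, 0.468, -0.012, 1.603, 0.006, 1.071, -0.056], TCP at [0.162, -0.63, 0.237] pointing down, gripper open.
Joint ranges: [-2.53, 2.53], [-0.31, 2.02], [-1.57, 1.55], [0.28, 2.44], [-1.29, 4.43], [0.15, 1.84], [-2.92, 2.92]. Speed limits (rad/s): [2.57, 2.57, 3.14, 3.14, 3.14, 3.14, 3.14].

### API

Orientations are given as [roll, pitch, yaw] about the fixed x, y, z axes, in that order (R = Rz(yaw) Ry(pitch) Rx(roll)).
In Python, from workcell import env gives the robot as it stands.
- The arm moves only by the tool play_rows, never from a script. Its argument "plan" is text: rows parted by semicolons, each of 7 numbers parted by spaces: the gripper command: -1 is shut, 1 is fully open, values between are in proportion, then the shift along the tool's x, y, z normalised to -1 to 1, where 1 is 0.25 m, then the turn, a rotation vector about the tool's x, y, z normalised to -1 to 1, where 1 is 60 degrees. In form: fingers tx ty tz ax ay az; .... A call has 1 to 8 rows; each row is the pose to reach, as a shift and turn from the pose commanded when the call began, along the tool's axes at that moment; what a row does not reach only later rows make up. A row lasts 1/8 s, in which the tool goes at most 62.5 mm and 10.7 degrees, less where a joint would pass 70% of its speed; a pose out of reach is approached as far as the arm can. A call with a number of a shift or a turn outside -1 to 1 is refused whole. A call with a gripper value outside its range is refused whole. The fingers move at their own pace and stop on an object; "newtons" is the grip in N (left out, the last holds). Time passes only in rows, so rows that repeat a pose let the fingers close. It gives the time, the measured TCP pose, the force and the opening at its end, in the units of the state.
- env.observe(): the state, without advancing time (a new reading comes with each control period).
- env.grab_frame(name): name is "side" or "top" or "wrist"; returns a dict with "frame" (420x560x3 uint8, red, green, blue), "depth" (420x560 float32, m along the optical axis (not along the pixel's ray), 0 where there is no reading), "fx", "fy", "cx", "cy" (pixels), "rvec" (rotation vector, rad) and "tvec" (3), from world to camera coordinates, as OpenCV has them; the wrist camera has in their place "hand_eye" (4x4, takes a point from camera to tool coordinates, whose origin is the TCP and whose axes are the tool frame's). Camera axes: x right, y down, z forward; pixel columns grow to the right and rows downward; lengths in m; the calibration is good to about 2 mm. The wrist camera is an equidistant fisheye: a pixel r from the principal point sees the ray r / f radians off the axis. A picture is of the moment at which its call begins: read the wrist's pose just before it.
- env.close_job(): hands the job in, once; it reports no verdict.
The state is a dict: "t": time; "joint_pos": joint angles; "joint_velocities": joint speeds; "joint_torque": joint torques, N m; "position": TCP position; "orientation": TCP orientation; "wrist_force": force on the tool from outside, world axes, zero at the start; "wrist_torque": the same for the moment, N m; "gripper_width": finger opening in m.
Only numpy, scipy, OpenCV 4.12 (cv2) and the standard library are available. Lean on these libraries where they do the work, as an engineer would, in place of code of your own. Each camera call takes 0.05 s, during which the arm holds its last target. There are 200 camera calls.

## Working session

There is one attempt and no reset: what is moved stays moved. The work goes in short steps, Python scripts to look and compute and a tool call to move; the robot and the scene stay as the last step left them, time stands still between calls to the robot, and variables do not carry over. Pictures are saved under pics/ and viewed, about 12 in all and at most 16, crops included, and the job is handed in when it is done.

Besides the shell and the picture viewer there is one more tool, called after "Call:" by a JSON object that holds its "fn" and its "kwargs", one argument or row to a line. play_rows: Moves the arm, as the interface text tells. Scaled input: -1 to 1 covers 0.25 m each way for a shift and 60 degrees each way for a turn. Its arguments: {"type":"object","properties":{"plan":{"type":"string"},"newtons":{"type":"number"}},"required":["plan"]}

```bash
mkdir -p pics; ls
cat > h.py <<'E'
import numpy as np, cv2
from scipy.spatial.transform import Rotation as R
from workcell import env
def pts(f):
    h,w=f['depth'].shape; u,v=np.meshgrid(np.arange(w),np.arange(h)); d=f['depth']
    c=np.stack([(u-f['cx'])/f['fx']*d,(v-f['cy'])/f['fy']*d,d],-1)
    M=cv2.Rodrigues(np.array(f['rvec'],float))[0]
    p=(c-np.array(f['tvec']).ravel())@M
    p[d==0]=np.nan
    return p
def save(n,img,s=1):
    cv2.imwrite('pics/'+n+'.png',cv2.resize(img[...,::-1],None,fx=s,fy=s,interpolation=cv2.INTER_CUBIC))
E
python3 - <<'E'
from h import *
print(env.observe())
for n in('top','side'):
    f=env.grab_frame(n); save(n+'0',f['frame'],1.42); np.savez(n+'0.npz',**f)
    M=cv2.Rodrigues(np.array(f['rvec'],float))[0]; print(n,-M.T@np.array(f['tvec']).ravel(),M[2],f['fx'])
E
```

```text
pics
{'t': 0.0, 'joint_pos': array([ 1.27601907,  0.4683984 , -0.01163068,  1.60360733,  0.00603015,
        1.07134509, -0.05627495]), 'joint_velocities': array([ 0.0012159 , -0.00081241,  0.00082893, -0.00066036,  0.0002161 ,
        0.00137066,  0.00097311]), 'joint_torque': array([-1.71123129e-04, -5.20571315e+01, -1.29602890e-02, -2.43746477e+01,
       -5.67172654e-02,  1.71769154e-02,  1.57927989e-04]), 'position': array([ 0.16174507, -0.62901286,  0.23563328]), 'orientation': array([-1.49254134,  1.56907254,  1.9008289 ]), 'wrist_force': array([ 0.20310668, -0.39492932,  0.02421198]), 'wrist_torque': array([ 0.01232235,  0.00080094, -0.03700404]), 'gripper_width': 0.09184467384636996}
top [0.20700959 0.03539636 1.44277491] [ 0.20682121  0.00341713 -0.97837279] 466.4152432948953
side [ 0.1629161  -1.13333543  0.52694869] [ 0.25687141  0.90278016 -0.3449711 ] 435.1751842116332
```

View pics/top0.png

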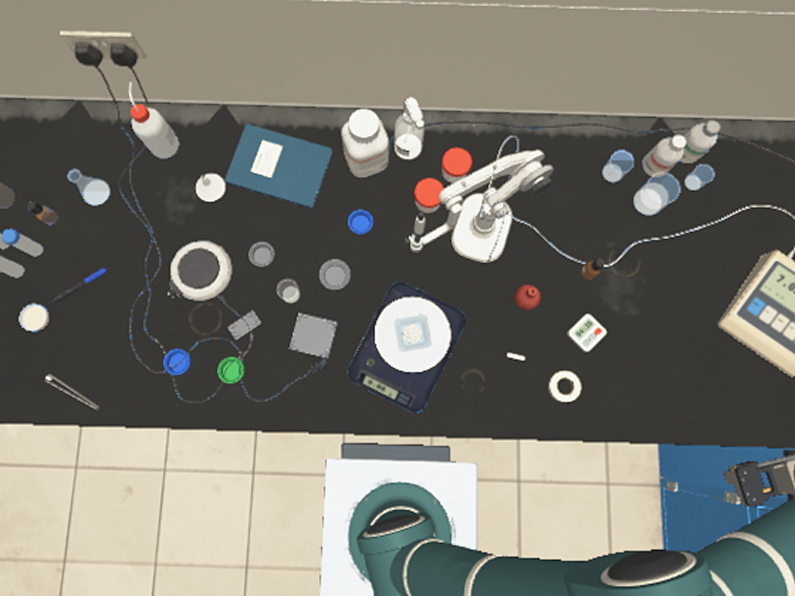

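View pics/side0.png

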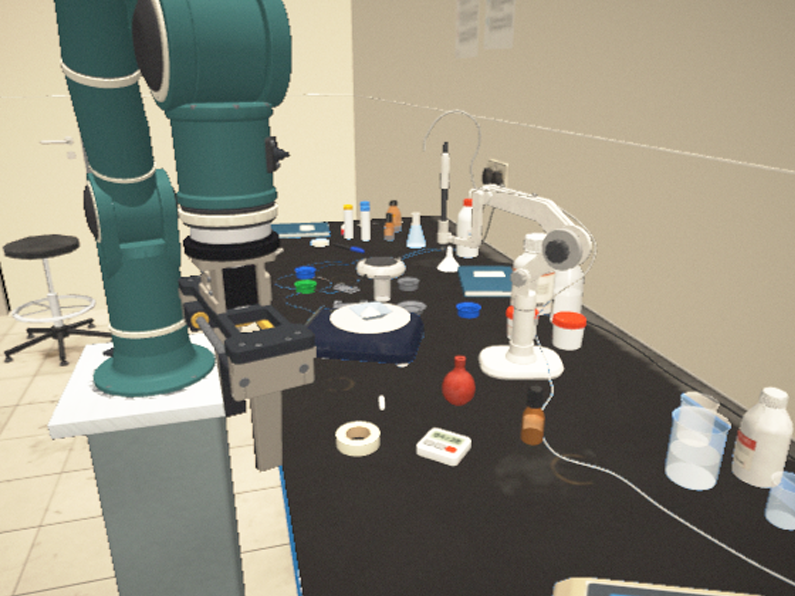

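Top picture (795x596): the things are the bottle (592,268), bulb (528,297), timer (587,332), bar (516,356) and tape (565,386). The holders are the cup (261,254), dish (335,275), timer plate (313,335) and bar plate (244,324), with the beaker at (288,291).

What could be mistaken:
- **Bottle:** the amber bottle at (42,212) is the look-alike on the far left.
- **Cup:** the cups at (360,222) and (177,362) are blue and (231,370) is green. The grey cup (261,254) is narrow; the dish (335,275) is wide.

Next I measure and take one close crop.

Run:
```python
from h import *
f=dict(np.load('top0.npz')); p=pts(f); im=f['frame']
s=1.42
a=im[160:275,150:265]; b=im[170:285,345:460]
save('crop0',np.hstack([a,b]),3.4)
z=p[...,2]
bench=np.nanmedian(z[230:270,330:345]);print('bench',bench)
def blob(n,u,v,r,zmin,zmax=.2,rad=.05):
    u=int(u/s);v=int(v/s)
    q=p[v-r:v+r,u-r:u+r].reshape(-1,3); q=q[(q[:,2]>zmin)&(q[:,2]<zmax)]
    rect=cv2.minAreaRect((q[:,:2]*1000).astype(np.float32))
    print(n,len(q),'mean',q.mean(0).round(4),'mid',((q[:,:2].min(0)+q[:,:2].max(0))/2).round(4),'ext',np.ptp(q[:,:2],axis=0).round(4),'zmax',np.percentile(q[:,2],[50,99]).round(4),'rect',np.round(rect[0],1),np.round(rect[1],1),round(rect[2],1))
blob('dropper',592,268,18,.03)
blob('bulb',528,297,20,.02)
blob('timer',587,332,20,.01)
blob('bar',516,356,10,.004)
blob('tape',565,386,16,.01)
blob('cup',261,254,13,.010)
blob('dish',335,275,15,.008)
blob('tplate',313,335,23,.0015)
blob('tplate_hi',313,335,23,.007)
blob('bplate',244,324,14,.0015)
blob('bplate_hi',244,324,14,.006)
blob('beaker',288,291,12,.03)
blob('balance',411,340,50,.03)
```

```text
bench 2.8173888836822052e-05
dropper 129 mean [ 0.5655 -0.4     0.0652] mid [ 0.5677 -0.4024] ext [0.0312 0.0316] zmax [0.0612 0.0958] rect [ 566.7 -402. ] [32.6 25.4] 54.2
bulb 257 mean [ 0.498  -0.2584  0.0512] mid [ 0.5005 -0.2618] ext [0.0513 0.0526] zmax [0.0495 0.0863] rect [ 500.7 -261.6] [51.7 52.1] 2.3
timer 413 mean [ 0.4304 -0.3946  0.0169] mid [ 0.432  -0.3953] ext [0.0827 0.0811] zmax [0.0169 0.0245] rect [ 432.4 -396.6] [60.3 69.8] 45.6
bar 72 mean [ 0.3765 -0.2401  0.007 ] mid [ 0.3791 -0.2396] ext [0.0592 0.0562] zmax [0.0059 0.0147] rect [ 379.  -239.5] [56.2 59.2] 89.7
tape 269 mean [ 0.3131 -0.3429  0.0189] mid [ 0.3133 -0.3436] ext [0.0606 0.0657] zmax [0.019  0.0268] rect [ 313.2 -343.6] [60.4 65.8] 0.5
cup 107 mean [0.5862 0.3266 0.0191] mid [0.5837 0.3247] ext [0.0552 0.0564] zmax [0.0189 0.0261] rect [584.2 325.2] [54.2 52.1] 53.1
dish 186 mean [0.5449 0.1607 0.0129] mid [0.5447 0.159 ] ext [0.0673 0.0873] zmax [0.0126 0.0216] rect [544.  159.5] [67.5 82.3] 6.2
tplate 1051 mean [0.4096 0.203  0.005 ] mid [0.414  0.2043] ext [0.1453 0.147 ] zmax [0.0042 0.0167] rect [412.8 203.2] [143.1 141.1] 3.4
tplate_hi 196 mean [0.4046 0.2031 0.0105] mid [0.4117 0.2031] ext [0.1391 0.1388] zmax [0.0094 0.0267] rect [411.  203.6] [137.7 136. ] 87.0
bplate 389 mean [0.4291 0.356  0.0046] mid [0.4312 0.3574] ext [0.0873 0.0908] zmax [0.004 0.013] rect [429.6 357.4] [86.2 85.7] 3.5
bplate_hi 93 mean [0.4309 0.3601 0.0087] mid [0.4312 0.3579] ext [0.0841 0.079 ] zmax [0.0082 0.0136] rect [431.6 357.1] [82.1 78.3] 2.0
beaker 89 mean [0.5009 0.2578 0.0493] mid [0.4979 0.2558] ext [0.042  0.0435] zmax [0.0522 0.0633] rect [498.4 255.6] [41.7 43.3] 5.5
balance 4644 mean [ 0.3827 -0.0025  0.0613] mid [ 0.3901 -0.0044] ext [0.2715 0.2469] zmax [0.061  0.0869] rect [387.8  -3.5] [182.3 242. ] 64.4
```

View pics/crop0.png

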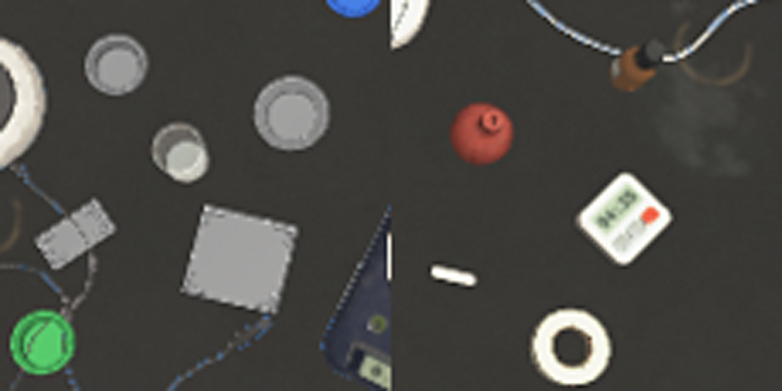

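The crop confirms the choice: grey cup, dish and both plates on the left, amber bottle, red bulb, white timer, bar and tape on the right. Now I get accurate plate and part angles by colour.

```bash
cat >> h.py <<'E'
def plane(f,uv,z):
    M=cv2.Rodrigues(np.array(f['rvec'],float))[0]; c=-M.T@np.array(f['tvec']).ravel()
    uv=np.asarray(uv,float); d=np.stack([(uv[:,0]-f['cx'])/f['fx'],(uv[:,1]-f['cy'])/f['fy'],np.ones(len(uv))],1)@M
    return c+d*((z-c[2])/d[:,2])[:,None]
def comp(m,u,v):
    n,l=cv2.connectedComponents(m.astype(np.uint8)); ys,xs=np.nonzero(l)
    k=np.argmin((xs-u)**2+(ys-v)**2); yy,xx=np.nonzero(l==l[ys[k],xs[k]]); return np.stack([xx,yy],1)
def top_measure(f):
    im=f['frame'].astype(int); s=1.42; o={}
    mx,mn=im.max(-1),im.min(-1)
    T={'timer':(587,332,mn>110,.016),'bar':(516,356,mn>110,.007),'tape':(565,386,mn>110,.019),
       'tplate':(313,335,(mn>95)&(mx-mn<30),.003),'bplate':(244,324,(mn>95)&(mx-mn<30),.003),
       'cup':(261,254,(mn>75)&(mx-mn<30),.02),'dish':(335,275,(mn>75)&(mx-mn<30),.014)}
    for n,(u,v,m,z) in T.items():
        q=plane(f,comp(m,u/s,v/s),z)[:,:2]*1000
        r=cv2.minAreaRect(q.astype(np.float32)); o[n]=(len(q),q.mean(0).round(1),np.round(r[0],1),np.round(r[1],1),round(r[2],1)); print(n,*o[n])
E
python3 - <<'E'
from h import *
top_measure(dict(np.load('top0.npz')))
o=env.observe(); print(R.from_euler('xyz',o['orientation']).as_matrix().round(3))
E
```

```text
timer 414 [ 431.8 -395.6] [ 432.3 -396.1] [59.7 66. ] 45.1
bar 48 [ 376.2 -242.2] [ 376.2 -242. ] [38.8 11. ] 80.3
tape 291 [ 314.1 -344.5] [ 314.6 -345.1] [63.2 67. ] 1.7
tplate 762 [409.  201.1] [409.7 200.8] [89.6 83.9] 77.8
bplate 249 [427.5 353.4] [427.7 353.6] [36.6 66.4] 36.7
cup 271 [585.3 323.7] [585.3 323. ] [55.5 57.1] 1.8
dish 396 [545.6 159.3] [546.4 160.4] [68.  69.3] 1.8
[[-0.001  0.249 -0.968]
 [ 0.001 -0.968 -0.249]
 [-1.    -0.002  0.   ]]
```

Run:
```python
from h import *
for n in('top','side'):
    p=pts(dict(np.load(n+'0.npz'))).reshape(-1,3); p=p[~np.isnan(p[:,0])]
    print(n)
    xs=np.arange(.25,.8,.05); ys=np.arange(.6,-.5,-.05)
    print('x\\y '+' '.join(f'{y:4.2f}' for y in ys))
    for x in xs[::-1]:
        r=[]
        for y in ys:
            q=p[(abs(p[:,0]-x)<.025)&(abs(p[:,1]-y)<.025)&(p[:,2]<.7)]
            r.append(f'{int(1000*np.percentile(q[:,2],97)):5d}' if len(q)>3 else '    .')
        print(f'{x:.2f}'+''.join(r))
```

```text
top
x\y 0.60 0.55 0.50 0.45 0.40 0.35 0.30 0.25 0.20 0.15 0.10 0.05 -0.00 -0.05 -0.10 -0.15 -0.20 -0.25 -0.30 -0.35 -0.40 -0.45
0.75    6    6   14   61   22   22   23   23   22    6    6    5   64   67   66  293  281  279    5    5    6    5
0.70    6    7    6   18    4    6   17   20   17   14   21    5   63   67   21  322  308  284    6    5    5    6
0.65    9    6    5    5    6    6    6    6    6   20   22    5    5  333  331  325  265  265    6    6    5    6
0.60    7    7   39   42   34   21   23    5    6    8    5    6    6  330  332  327   22    5    5    6   86    7
0.55    6    8   44   45   44   20   19    6   18   15    6    5  399  227  372  467    6    7    5    6   92    6
0.50    6    7   41   44   39    5   44   59   12   16    6   55   73   71  435  461    5   82   52    6    6    7
0.45    6    6    5    6    8   11    6    9    9    9    6   76   85   83   72    9    6    5    5   18   22   17
0.40    6    6    6    5    8    9    6    9    9    8   55   75   91   86   75    5    6    7    6   17   23    5
0.35    6    6   22   21   22   20    5    5   16   
[... 986 characters left out ...]
   90    2
0.50    2    5   40   41   38    2   55   58   13   16    .    .   71   70  415  462    2   82   55    1    1    2
0.45    4    4    2    3    9    9    7   10    .    .    .   78   84   83   70   38    1    1    1   17   18   16
0.40    4    5    2    4    4   10    1   11    4    .    .   79   88   83   71    2    2    9    2   16   18   11
0.35    3    4   21   20   21   20    2    2    .    .   64   71   73   71   67    2    2    8   18   20    2    1
0.30    3    2   20   12   20   20    2    4    5    2   59   64   64   55   28    2    2    2   20   20   17    1
0.25    2    2    3    3    3    2    3    2    1    1 -600 -603    .    .    .    1    2    2    2    1    1    1
```

```bash
cat >> h.py <<'E'
def go(x,y,z,yaw,verbose=True):
    """normalised row (tx ty tz ax ay az) from measured pose to tool-down pose, jaw yaw in deg"""
    o=env.observe(); A=R.from_euler('xyz',o['orientation']); a=np.radians(yaw)
    Y=np.array([np.cos(a),np.sin(a),0]); X=np.array([0,0,-1.]); B=R.from_matrix(np.stack([X,Y,np.cross(X,Y)],1))
    d=A.inv().apply(np.array([x,y,z])-o['position']); w=(A.inv()*B).as_rotvec()
    yn=A.as_matrix()[:,1]
    print('t',round(o['t'],2),'pos',o['position'].round(4),'jaw',np.degrees(np.arctan2(yn[1],yn[0])).round(1),'F',o['wrist_force'].round(1),'w',round(o['gripper_width'],4),'q',o['joint_pos'].round(2))
    print('shift',(d/.25).round(3),'turn',(w/np.radians(60)).round(3))
def wpts(f,o):
    h,w=f['depth'].shape; u,v=np.meshgrid(np.arange(w),np.arange(h)); d=f['depth']
    a=(u-f['cx'])/f['fx']; b=(v-f['cy'])/f['fy']; r=np.hypot(a,b)+1e-9; k=np.tan(np.minimum(r,1.4))/r
    c=np.stack([a*k*d,b*k*d,d,np.ones_like(d)],-1)@np.array(f['hand_eye']).T
    p=c[...,:3]@R.from_euler('xyz',o['orientation']).as_matrix().T+o['position']; p[d==0]=np.nan
    return p
def wplane(f,o,uv,z):
    uv=np.asarray(uv,float); a=(uv[:,0]-f['cx'])/f['fx']; b=(uv[:,1]-f['cy'])/f['fy']; r=np.hypot(a,b)+1e-9
    d=np.stack([np.sin(r)*a/r,np.sin(r)*b/r,np.cos(r)],1); H=np.array(f['hand_eye']); M=R.from_euler('xyz',o['orientation']).as_matrix()
    c=o['position']+M@H[:3,3]; d=d@(M@H[:3,:3]).T
    return c+d*((z-c[2])/d[:,2])[:,None]
E
python3 - <<'E'
from h import *
p=pts(dict(np.load('side0.npz'))).reshape(-1,3); q=p[(p[:,2]>.15)&(p[:,0]>.3)&(p[:,0]<.62)&(p[:,1]>-.3)&(p[:,1]<.1)]
print(q[np.argsort(q[:,0])][::12].round(3)[:14])
f=env.grab_frame('wrist'); print(f['hand_eye'],f['fx'],f['cx'],f['cy'])
go(.53,-.38,.22,-80)
E
```

```text
[[ 0.482 -0.127  0.419]
 [ 0.487 -0.127  0.433]
 [ 0.497 -0.127  0.446]
 [ 0.511 -0.135  0.462]
 [ 0.531 -0.141  0.467]
 [ 0.548 -0.012  0.218]
 [ 0.55  -0.145  0.462]
 [ 0.551 -0.012  0.252]
 [ 0.551 -0.014  0.319]
 [ 0.552 -0.018  0.242]
 [ 0.552 -0.016  0.236]
 [ 0.553 -0.015  0.351]
 [ 0.553 -0.007  0.334]
 [ 0.554 -0.019  0.37 ]]
[[ 1.11731429e-04 -2.89967044e-01  9.57036625e-01 -1.48742771e-01]
 [ 9.99999791e-01 -5.76395185e-04 -2.91385937e-04 -1.35276525e-03]
 [ 6.36123621e-04  9.57036458e-01  2.89966919e-01 -8.13825197e-02]
 [ 0.00000000e+00  0.00000000e+00  0.00000000e+00  1.00000000e+00]] 325.19226210127806 280.1933121765012 207.57891127524462
t 0.15 pos [ 0.1618 -0.6291  0.2359] jaw -75.6 F [-0.2  0.7  0.6] w 0.0921 q [ 1.28  0.47 -0.01  1.6   0.01  1.07 -0.06]
shift [ 0.064 -0.598 -1.675] turn [0.074 0.    0.001]
```

Call:
{"fn": "play_rows", "kwargs": {
  "plan": "1 0.03 -0.36 -1 0.074 0 0;1 0.03 -0.36 -1 0.074 0 0;1 0.03 -0.36 -1 0.074 0 0;1 0.03 -0.36 -1 0.074 0 0;1 0.03 -0.36 -1 0.074 0 0",
  "newtons": 20
}}

```text
t: 0.78
position: [0.3861, -0.476, 0.2287]
orientation: [-2.328, 1.568, 0.995]
wrist_force: [-0.3, 0.7, 0.5]
gripper_width: 0.0922
```

```bash
python3 -c "
from h import *
go(.53,-.38,.22,-80)"
```

```text
t 0.78 pos [ 0.3861 -0.476   0.2287] jaw -79.6 F [-0.3  0.7  0.5] w 0.0922 q [ 0.9   0.42 -0.08  1.7   0.03  1.03 -0.58]
shift [ 0.037 -0.274 -0.636] turn [ 0.007 -0.002  0.002]
```

Call:
{"fn": "play_rows", "kwargs": {
  "plan": "1 0.03 -0.27 -0.64 0 0 0;1 0.03 -0.27 -0.64 0 0 0;1 0.03 -0.27 -0.64 0 0 0;1 0.03 -0.27 -0.64 0 0 0"
}}

```text
t: 1.27
position: [0.5307, -0.3822, 0.2208]
orientation: [-2.029, 1.569, 1.293]
wrist_force: [-0.0, -0.3, -0.2]
gripper_width: 0.0918
```

Run:
```python
from h import *
go(.567,-.402,.12,-80)
o=env.observe(); f=env.grab_frame('wrist'); save('w1',f['frame'],1.42); np.savez('w1.npz',**f)
p=wpts(f,o)
def near(x,y,r,zl,zh):
    q=p[(np.hypot(p[...,0]-x,p[...,1]-y)<r)&(p[...,2]>zl)&(p[...,2]<zh)]; m=cv2.minAreaRect((q[:,:2]*1000).astype(np.float32)); c=cv2.minEnclosingCircle((q[:,:2]*1000).astype(np.float32)); print(len(q),q.mean(0).round(4),np.round(m[0],1),np.round(m[1],1),m[2],c)
near(.567,-.402,.04,.02,.045)
near(.567,-.402,.04,.08,.1)
near(.5,-.26,.05,.02,.05)
near(.5,-.26,.05,.07,.09)
near(.432,-.396,.06,.011,.03)
near(.376,-.242,.04,.005,.015)
```

```text
t 1.27 pos [ 0.5307 -0.3822  0.2208] jaw -79.6 F [-0.  -0.3 -0.2] w 0.0918 q [ 0.66  0.5  -0.12  1.6   0.06  1.05 -0.87]
shift [ 0.403  0.105 -0.128] turn [ 0.006 -0.001  0.002]
131 [ 0.5791 -0.3967  0.0367] [ 573.5 -402.3] [25.4 31.7] 43.24374008178711 ((571.4152221679688, -404.72369384765625), 16.401779174804688)
465 [ 0.5712 -0.4043  0.0897] [ 570.6 -404.6] [20.8 20.8] 55.895870208740234 ((570.5999755859375, -404.7768249511719), 11.138925552368164)
974 [ 0.5141 -0.2738  0.0405] [ 506.3 -266. ] [54.5 48.5] 45.331600189208984 ((505.31707763671875, -265.11004638671875), 27.32478904724121)
317 [ 0.5055 -0.2638  0.0804] [ 505.  -263.4] [18.2 19.2] 39.56852340698242 ((504.4952087402344, -263.4620056152344), 9.89522933959961)
2372 [ 0.4349 -0.3955  0.0168] [ 432.3 -396.2] [60.5 66.5] 44.96163558959961 ((432.8771667480469, -395.5292053222656), 40.831844329833984)
43 [ 0.3806 -0.2273  0.008 ] [ 380.9 -227.2] [ 8.6 10.1] 52.84213638305664 ((380.61285400390625, -227.626953125), 6.302378177642822)
```

View pics/w1.png

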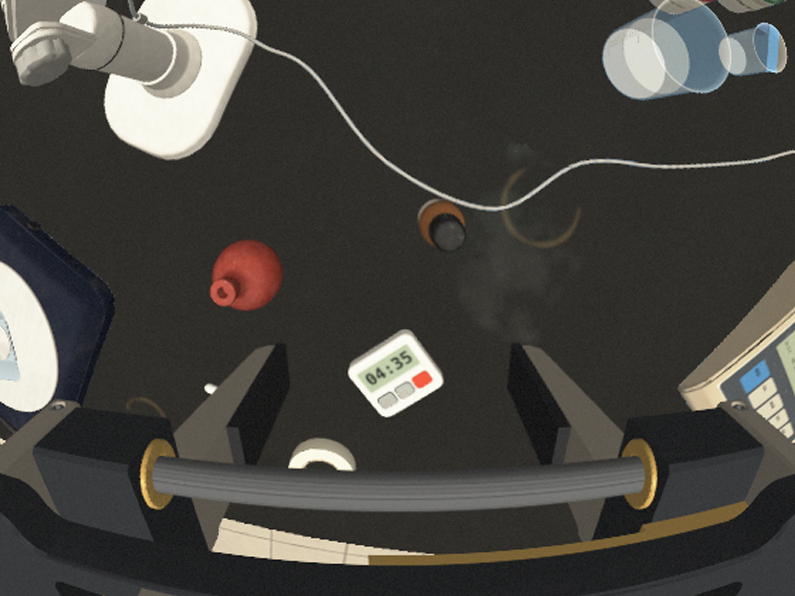

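The wrist view shows the amber bottle at (443,225) with the cable just behind it, the bulb at (245,275), and the timer at (395,372). Both cameras agree.

```bash
python3 -c "
from h import *
go(.5706,-.4045,.13,-80)
go(.5706,-.4045,.046,-80)"
```

```text
t 1.32 pos [ 0.5282 -0.3848  0.2209] jaw -79.9 F [-1.1 -0.8 -0.5] w 0.092 q [ 0.66  0.49 -0.12  1.6   0.06  1.05 -0.87]
shift [ 0.363  0.108 -0.153] turn [0.002 0.001 0.001]
t 1.32 pos [ 0.5282 -0.3848  0.2209] jaw -79.9 F [-1.1 -0.8 -0.5] w 0.092 q [ 0.66  0.49 -0.12  1.6   0.06  1.05 -0.87]
shift [ 0.699  0.108 -0.154] turn [0.002 0.001 0.001]
```

Call:
{"fn": "play_rows", "kwargs": {
  "plan": "1 0.36 0.108 -0.154 0 0 0;1 0.36 0.108 -0.154 0 0 0;1 0.36 0.108 -0.154 0 0 0;1 0.6 0.108 -0.154 0 0 0;1 0.7 0.108 -0.154 0 0 0;1 0.7 0.108 -0.154 0 0 0;1 0.7 0.108 -0.154 0 0 0"
}}

```text
t: 2.2
position: [0.5707, -0.4075, 0.0494]
orientation: [2.241, 1.567, -0.728]
wrist_force: [0.4, -0.1, -0.2]
gripper_width: 0.092
```

Call:
{"fn": "play_rows", "kwargs": {
  "plan": "-1 0 0 0 0 0 0;-1 0 0 0 0 0 0;-1 0 0 0 0 0 0;-1 0 0 0 0 0 0;-1 0 0 0 0 0 0;-1 0 0 0 0 0 0",
  "newtons": 25
}}

```text
t: 2.95
position: [0.57, -0.4058, 0.0465]
orientation: [-0.389, 1.571, 2.927]
wrist_force: [-0.3, -0.6, -0.2]
gripper_width: 0.0342
```

```bash
python3 -c "
from h import *
go(.5706,-.4045,.046,-80);go(.40,-.3,.23,-80)"
```

```text
t 2.95 pos [ 0.57   -0.4058  0.0465] jaw -80.0 F [-0.3 -0.6 -0.2] w 0.0342 q [ 0.63  0.77 -0.09  1.57  0.09  0.81 -0.89]
shift [ 0.002 -0.005 -0.003] turn [-0.  0.  0.]
t 2.95 pos [ 0.57   -0.4058  0.0465] jaw -80.0 F [-0.3 -0.6 -0.2] w 0.0342 q [ 0.63  0.77 -0.09  1.57  0.09  0.81 -0.89]
shift [-0.734 -0.535  0.597] turn [-0.  0.  0.]
```

Call:
{"fn": "play_rows", "kwargs": {
  "plan": "-1 0 0 0 0 0 0;-1 0 0 0 0 0 0;-1 -0.2 0 0 0 0 0;-1 -0.4 0 0 0 0 0;-1 -0.6 0 0 0 0 0;-1 -0.76 0 0 0 0 0;-1 -0.76 0 0 0 0 0"
}}

```text
t: 3.82
position: [0.5718, -0.4068, 0.2411]
orientation: [2.378, 1.563, -0.589]
wrist_force: [0.3, 0.2, -0.6]
gripper_width: 0.0315
```

Call:
{"fn": "play_rows", "kwargs": {
  "plan": "-1 0 -0.53 0.6 0 0 0;-1 0 -0.53 0.6 0 0 0;-1 0 -0.53 0.6 0 0 0;-1 0 -0.53 0.6 0 0 0;-1 0 -0.53 0.6 0 0 0"
}}

```text
t: 4.45
position: [0.3992, -0.3013, 0.2365]
orientation: [1.892, 1.571, -1.075]
wrist_force: [0.3, -0.2, -0.5]
gripper_width: 0.0315
```

```bash
python3 -c "
from h import *
go(.39,-.08,.23,-80);go(.41,.15,.23,-75)"
```

```text
t 4.45 pos [ 0.3992 -0.3013  0.2365] jaw -80.0 F [ 0.3 -0.2 -0.5] w 0.0315 q [ 0.7   0.22 -0.14  1.96  0.04  0.96 -0.85]
shift [ 0.026 -0.878 -0.117] turn [-0.001 -0.    -0.   ]
t 4.45 pos [ 0.3992 -0.3013  0.2365] jaw -80.0 F [ 0.3 -0.2 -0.5] w 0.0315 q [ 0.7   0.22 -0.14  1.96  0.04  0.96 -0.85]
shift [ 0.025 -1.771 -0.355] turn [-0.084 -0.    -0.   ]
```

Call:
{"fn": "play_rows", "kwargs": {
  "plan": "-1 0 -0.88 -0.117 0 0 0;-1 0 -0.88 -0.117 0 0 0;-1 0 -0.88 -0.117 0 0 0;-1 0 -0.88 -0.117 0 0 0"
}}

```text
t: 4.95
position: [0.3917, -0.0767, 0.2367]
orientation: [-2.739, 1.569, 0.58]
wrist_force: [0.6, -0.4, -0.5]
gripper_width: 0.0317
```

Call:
{"fn": "play_rows", "kwargs": {
  "plan": "-1 0 -0.89 -0.24 0 0 0;-1 0 -0.89 -0.24 0 0 0;-1 0 -0.89 -0.24 0 0 0;-1 0 -0.89 -0.24 0 0 0;-1 0 -0.89 -0.24 0 0 0;-1 0 -0.89 -0.24 0 0 0"
}}

```text
t: 5.7
position: [0.4114, 0.1498, 0.2362]
orientation: [-0.646, 1.57, 2.67]
wrist_force: [0.2, -1.2, -0.4]
gripper_width: 0.0313
```

Run:
```python
from h import *
go(.50,.323,.22,-60)
o=env.observe(); f=env.grab_frame('wrist'); save('w2',f['frame'],1.42); np.savez('w2.npz',**f,o=o)
p=wpts(f,o)
def near(n,x,y,r,zl,zh):
    q=p[(np.hypot(p[...,0]-x,p[...,1]-y)<r)&(p[...,2]>zl)&(p[...,2]<zh)]
    if len(q)<5: print(n,len(q));return
    m=cv2.minAreaRect((q[:,:2]*1000).astype(np.float32)); print(n,len(q),q.mean(0).round(4),np.round(m[0],1),np.round(m[1],1),round(m[2],1),np.round(cv2.minEnclosingCircle((q[:,:2]*1000).astype(np.float32))[0],1))
near('cup',.585,.323,.04,.017,.025)
near('dish',.546,.16,.045,.011,.02)
near('tplate',.4095,.2,.063,.002,.02)
near('thi',.4095,.2,.063,.008,.02)
near('bplate',.4277,.3535,.042,.002,.02)
near('beaker',.5,.257,.04,.02,.065)
```

```text
t 5.7 pos [0.4114 0.1498 0.2362] jaw -80.0 F [ 0.2 -1.2 -0.4] w 0.0313 q [ 0.1   0.15 -0.57  2.07  0.1   0.95 -1.92]
shift [ 0.065 -0.621 -0.469] turn [-0.334  0.001  0.001]
cup 452 [0.5829 0.3263 0.0198] [582.8 324.5] [50.4 55.4] 3.2 [584.5 324.7]
dish 1111 [0.5451 0.1604 0.0135] [544.8 160. ] [67.9 67.4] 10.0 [545.2 160.4]
tplate 4795 [0.4093 0.2009 0.0044] [405.7 200.5] [118.2 112.7] 10.2 [408.3 200.3]
thi 427 [0.4006 0.197  0.0113] [400.3 203.6] [83.8 97.1] 78.3 [404.4 203. ]
bplate 1337 [0.4278 0.3525 0.0047] [428.4 354.1] [81.3 72.6] 81.7 [427.1 354.4]
beaker 935 [0.4994 0.2603 0.0457] [499. 256.] [44.  44.5] 75.2 [499.  255.9]
```

View pics/w2.png

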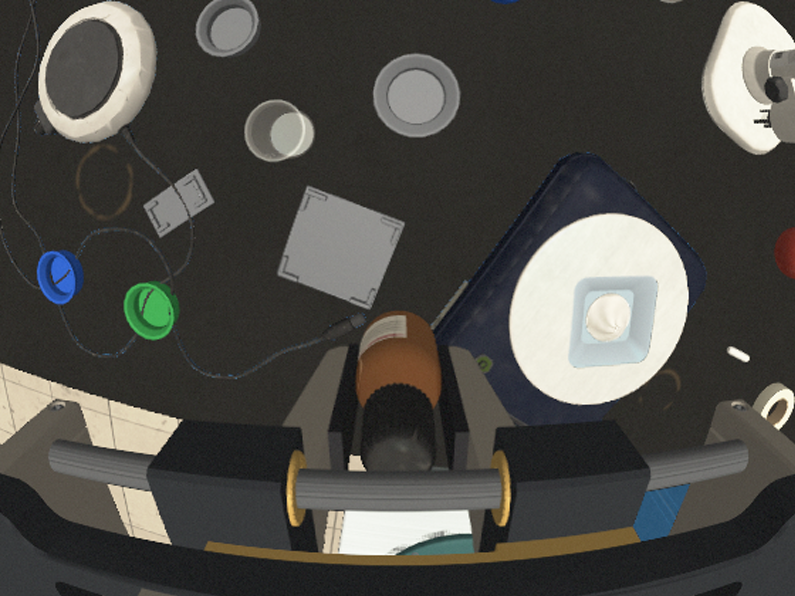

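The wrist view shows the bottle upright in the jaws at (398,400), the cup at (228,27), dish (416,95), beaker (280,130), timer plate (341,247) and bar plate (179,203).

```bash
python3 -c "
from h import *
go(.50,.24,.22,-70);go(.585,.324,.17,-60)"
```

```text
t 5.75 pos [0.4113 0.1491 0.2362] jaw -80.1 F [ 0.2  0.9 -1.5] w 0.0318 q [ 0.1   0.15 -0.57  2.07  0.1   0.95 -1.92]
shift [ 0.065 -0.297 -0.412] turn [-0.169  0.001  0.   ]
t 5.75 pos [0.4113 0.1491 0.2362] jaw -80.1 F [ 0.2  0.9 -1.5] w 0.0318 q [ 0.1   0.15 -0.57  2.07  0.1   0.95 -1.92]
shift [ 0.264 -0.57  -0.805] turn [-0.335  0.001  0.   ]
```

Call:
{"fn": "play_rows", "kwargs": {
  "plan": "-1 0 -0.57 -0.805 -0.335 0 0;-1 0 -0.57 -0.805 -0.335 0 0;-1 0 -0.57 -0.805 -0.335 0 0;-1 0.1 -0.57 -0.805 -0.335 0 0;-1 0.26 -0.57 -0.805 -0.335 0 0;-1 0.26 -0.57 -0.805 -0.335 0 0;-1 0.26 -0.57 -0.805 -0.335 0 0"
}}

```text
t: 6.62
position: [0.5849, 0.3242, 0.1728]
orientation: [2.68, 1.57, 0.062]
wrist_force: [0.0, 0.1, -0.2]
gripper_width: 0.0314
```

Run:
```python
from h import *
go(.585,.324,.085,-60)
o=env.observe();f=env.grab_frame('wrist'); p=wpts(f,o); save('w3',f['frame'],1.42)
A=R.from_euler('xyz',o['orientation']).as_matrix()
q=(p-o['position'])@A; m=(abs(q[...,1])<.02)&(q[...,0]<.02)&(q[...,0]>-.06)&(abs(q[...,2])<.04)
s=q[m]; 
for a,b in((-.05,-.035),(-.025,-.01),(-.01,.01)):
    t=s[(s[:,0]>a)&(s[:,0]<b)]; print(len(t), (t.min(0).round(4),t.max(0).round(4)) if len(t) else '')
k=p[(np.hypot(p[...,0]-.585,p[...,1]-.324)<.045)&(p[...,2]>.015)&(p[...,2]<.026)]
print(len(k), cv2.minEnclosingCircle((k[:,:2]*1000).astype(np.float32)), k.min(0),k.max(0))
```

```text
t 6.62 pos [0.5849 0.3242 0.1728] jaw -60.0 F [ 0.   0.1 -0.2] w 0.0314 q [-0.18  0.64 -0.55  1.58  0.37  1.03 -1.88]
shift [0.351 0.    0.001] turn [-0.    -0.001 -0.001]
2738 (array([-0.05  , -0.02  , -0.0126]), array([-0.035 ,  0.02  ,  0.0079]))
1200 (array([-0.025, -0.02 , -0.013]), array([-0.01  ,  0.02  ,  0.0108]))
2255 (array([-0.01  , -0.02  , -0.0184]), array([0.01  , 0.02  , 0.0109]))
957 ((585.3049926757812, 324.4233703613281), 27.986499786376953) [0.55762806 0.29659077 0.01500213] [0.61312677 0.35240216 0.02276326]
```

View pics/w3.png

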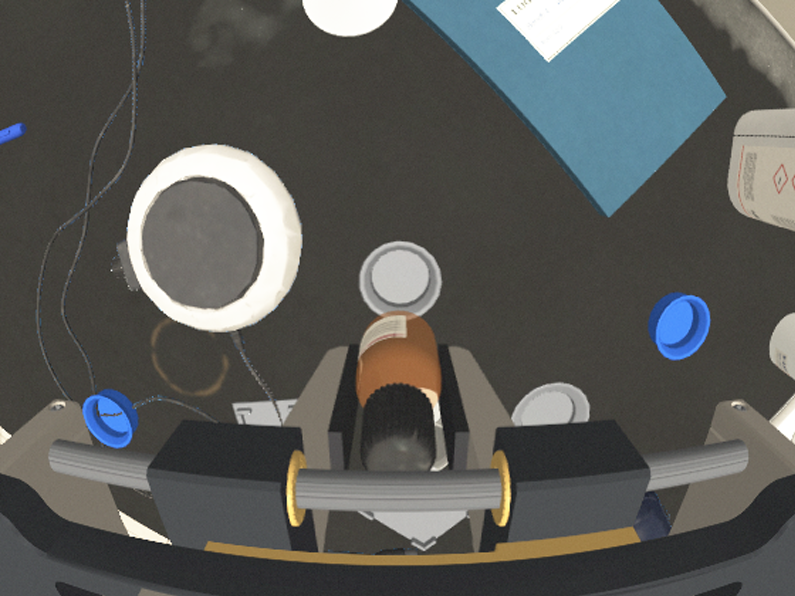

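The wrist view shows the cup at (400,280) directly ahead of the held bottle, and nothing in the way. I lower it.

Call:
{"fn": "play_rows", "kwargs": {
  "plan": "-1 0.15 0 0.004 0 0 0;-1 0.3 0 0.004 0 0 0;-1 0.38 0 0.004 0 0 0;-1 0.43 0 0.004 0 0 0;-1 0.46 0 0.004 0 0 0;-1 0.48 0 0.004 0 0 0;-1 0.49 0 0.004 0 0 0;-1 0.49 0 0.004 0 0 0"
}}

```text
t: 7.68
position: [0.5835, 0.3249, 0.0495]
orientation: [3.126, 1.57, 0.509]
wrist_force: [0.9, -0.1, -0.5]
gripper_width: 0.0314
```

```bash
python3 -c "
from h import *
go(.584,.3236,.0495,-60)"
```

```text
t 7.67 pos [0.5835 0.3249 0.0495] jaw -59.9 F [ 0.9 -0.1 -0.5] w 0.0314 q [-0.23  0.78 -0.48  1.64  0.46  0.83 -1.95]
shift [-0.     0.006  0.001] turn [ 0.001 -0.001 -0.   ]
```

Call:
{"fn": "play_rows", "kwargs": {
  "plan": "0 0 0 0 0 0 0;0.3 0 0 0 0 0 0;0.3 0 0 0 0 0 0;0.3 0 0 0 0 0 0;0.3 -0.1 0 0 0 0 0;0.3 -0.3 0 0 0 0 0;0.3 -0.5 0 0 0 0 0;0.3 -0.6 0 0 0 0 0"
}}

```text
t: 8.68
position: [0.584, 0.3256, 0.2025]
orientation: [3.141, 1.567, 0.525]
wrist_force: [-0.5, 0.6, 0.0]
gripper_width: 0.06
```

Call:
{"fn": "play_rows", "kwargs": {
  "plan": "1 -0.1 0 0 0 0 0;1 -0.15 0 0 0 0 0;1 -0.15 0 0 0 0 0"
}}

```text
t: 9.05
position: [0.5834, 0.3249, 0.2371]
orientation: [3.002, 1.57, 0.385]
wrist_force: [0.6, 0.3, -0.8]
gripper_width: 0.0874
```

Run:
```python
from h import *
go(.41,.15,.23,-80)
f=env.grab_frame('top'); p=pts(f)
k=p[(np.hypot(p[...,0]-.585,p[...,1]-.324)<.03)&(p[...,2]>.08)]; print(len(k),k.mean(0) if len(k) else '',k[:,2].max() if len(k) else '')
```

```text
t 9.05 pos [0.5834 0.3249 0.2371] jaw -59.9 F [ 0.6  0.3 -0.8] w 0.0874 q [-0.16  0.57 -0.58  1.53  0.33  1.14 -1.85]
shift [0.027 0.258 0.951] turn [ 0.335 -0.001  0.   ]
507 [0.58529821 0.32378519 0.58759123] 0.6049432654288691
```

Call:
{"fn": "play_rows", "kwargs": {
  "plan": "1 0 0.26 0.95 0.335 0 0;1 0 0.26 0.95 0.335 0 0;1 0 0.26 0.95 0.335 0 0;1 0 0.26 0.95 0.335 0 0;1 0 0.26 0.95 0.335 0 0"
}}

```text
t: 9.72
position: [0.4072, 0.1459, 0.2353]
orientation: [0.776, 1.566, -2.195]
wrist_force: [0.2, -0.5, 0.5]
gripper_width: 0.0922
```

Call:
{"fn": "play_rows", "kwargs": {
  "plan": "1 0 0.89 0.24 0 0 0;1 0 0.89 0.24 0 0 0;1 0 0.89 0.24 0 0 0;1 0 0.89 0.24 0 0 0"
}}

```text
t: 10.22
position: [0.39, -0.0824, 0.2362]
orientation: [-0.403, 1.571, 2.911]
wrist_force: [0.5, 0.0, 0.4]
gripper_width: 0.0917
```

Call:
{"fn": "play_rows", "kwargs": {
  "plan": "1 0 0.93 0.04 0 0 0;1 0 0.93 0.04 0 0 0;1 0 0.93 0.04 0 0 0;1 0 0.93 0.04 0 0 0;1 0 0.93 0.04 0 0 0;1 0 0.93 0.04 0 0 0"
}}

```text
t: 10.98
position: [0.4207, -0.3096, 0.2355]
orientation: [-1.053, 1.569, 2.265]
wrist_force: [-0.4, 1.2, -0.7]
gripper_width: 0.0917
```

Run:
```python
from h import *
go(.505,-.2645,.15,-105)
o=env.observe();f=env.grab_frame('wrist'); p=wpts(f,o); save('w4',f['frame'])
for a,b in((.03,.05),(.075,.09)):
    k=p[(np.hypot(p[...,0]-.505,p[...,1]+.2645)<.05)&(p[...,2]>a)&(p[...,2]<b)]; print(len(k), np.round(cv2.minEnclosingCircle((k[:,:2]*1000).astype(np.float32))[0],1))
t=env.grab_frame('top'); P=pts(t); save('t4',t['frame'][150:300,100:300],4)
k=P[(np.hypot(P[...,0]-.585,P[...,1]-.324)<.035)&(P[...,2]>.075)&(P[...,2]<.13)]; print('dropper cap',len(k),k.mean(0).round(4),k[:,2].max(),np.round(cv2.minEnclosingCircle((k[:,:2]*1000).astype(np.float32))[0],1))
```

```text
t 10.97 pos [ 0.4207 -0.3096  0.2355] jaw -79.9 F [-0.4  1.2 -0.7] w 0.0917 q [ 0.71  0.26 -0.16  1.91  0.05  0.98 -0.87]
shift [ 0.342 -0.118 -0.364] turn [0.418 0.001 0.002]
928 [ 503.7 -263.8]
269 [ 504.5 -263.1]
dropper cap 53 [0.5807 0.3249 0.0903] 0.0985692126163714 [582.5 326.1]
```

View pics/t4.png

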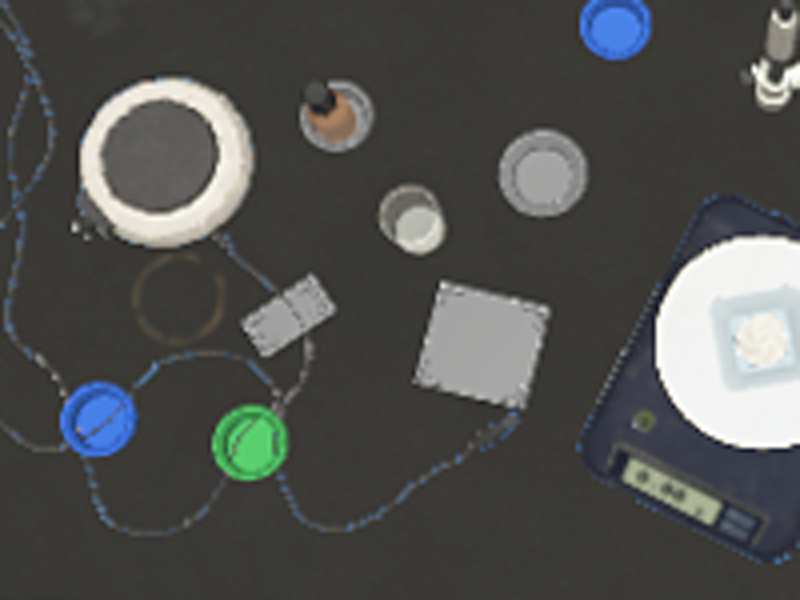

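The top crop shows the bottle upright in its cup at (330,110), and the beaker, dish and plates as they were. Next is the bulb.

Call:
{"fn": "play_rows", "kwargs": {
  "plan": "1 0.2 -0.12 -0.362 0.418 0 0;1 0.2 -0.12 -0.362 0.418 0 0;1 0.34 -0.12 -0.362 0.418 0 0;1 0.34 -0.12 -0.362 0.418 0 0;1 0.34 -0.12 -0.362 0.418 0 0;1 0.34 -0.12 -0.362 0.418 0 0"
}}

```text
t: 11.82
position: [0.5047, -0.2663, 0.1533]
orientation: [2.91, 1.568, -0.495]
wrist_force: [-0.2, 0.5, 1.3]
gripper_width: 0.0922
```

Run:
```python
from h import *
go(.5045,-.2638,.037,-105)
```

```text
t 11.82 pos [ 0.5047 -0.2663  0.1533] jaw -105.1 F [-0.2  0.5  1.3] w 0.0922 q [ 0.51  0.44 -0.11  1.87  0.06  0.84 -1.46]
shift [ 0.465 -0.01   0.005] turn [-0.002 -0.003 -0.001]
```

Call:
{"fn": "play_rows", "kwargs": {
  "plan": "1 0.2 -0.01 0.004 0 0 0;1 0.4 -0.01 0.004 0 0 0;1 0.465 -0.01 0.004 0 0 0;1 0.465 -0.01 0.004 0 0 0;-0.2 0.465 -0.01 0.004 0 0 0;-1 0.465 -0.01 0.004 0 0 0;-1 0.465 -0.01 0.004 0 0 0;-1 0.465 -0.01 0.004 0 0 0",
  "newtons": 25
}}

```text
t: 12.82
position: [0.5041, -0.263, 0.0358]
orientation: [2.886, 1.57, -0.519]
wrist_force: [0.5, 0.7, -0.2]
gripper_width: 0.0543
```

Call:
{"fn": "play_rows", "kwargs": {
  "plan": "-1 0 0 0 0 0 0;-1 0 0 0 0 0 0;-1 0 0 0 0 0 0;-1 -0.2 0 0 0 0 0;-1 -0.4 0 0 0 0 0;-1 -0.6 0 0 0 0 0;-1 -0.78 0 0 0 0 0;-1 -0.78 0 0 0 0 0"
}}

```text
t: 13.82
position: [0.5057, -0.2637, 0.2338]
orientation: [2.958, 1.564, -0.447]
wrist_force: [-0.2, -0.0, -1.5]
gripper_width: 0.0496
```

Run:
```python
from h import *
go(.41,-.3,.23,-80); go(.39,-.08,.23,-80)
```

```text
t 13.82 pos [ 0.5057 -0.2637  0.2338] jaw -105.1 F [-0.2 -0.  -1.5] w 0.0496 q [ 0.52  0.34 -0.12  1.8   0.05  0.99 -1.45]
shift [0.013 0.24  0.332] turn [-0.418 -0.006 -0.003]
t 13.82 pos [ 0.5057 -0.2637  0.2338] jaw -105.1 F [-0.2 -0.  -1.5] w 0.0496 q [ 0.52  0.34 -0.12  1.8   0.05  0.99 -1.45]
shift [ 0.01  -0.589  0.638] turn [-0.418 -0.006 -0.003]
```

The width reads 49.6 mm instead of about 55, so the bulb sits off-centre in the jaws. I check how.

Run:
```python
from h import *
o=env.observe();f=env.grab_frame('wrist'); p=wpts(f,o); save('w5',f['frame'],1.2)
print(o['gripper_width'],o['position'])
A=R.from_euler('xyz',o['orientation']).as_matrix(); q=(p-o['position'])@A
r,g,b=[f['frame'][...,i].astype(int) for i in range(3)]
m=(r>70)&(r>2*g)&(abs(q[...,1])<.05)&(q[...,0]<.06)&(q[...,0]>-.08)
s=q[m]; print(len(s),s.min(0),s.max(0))
for a in np.arange(-.06,.05,.01):
    t=s[(s[:,0]>a)&(s[:,0]<a+.01)]; print(round(a,3),len(t),(np.percentile(t[:,1],[2,98]).round(4),np.percentile(t[:,2],[2,98]).round(4)) if len(t)>3 else '')
```

```text
0.04961853808564836 [ 0.50569238 -0.26366565  0.23381567]
8958 [-0.04832482 -0.02657381 -0.02841764] [0.02035888 0.02579856 0.01748896]
-0.06 0 
-0.05 1128 (array([-0.0103,  0.0068]), array([-0.0108,  0.0026]))
-0.04 455 (array([-0.0088,  0.006 ]), array([-0.01  ,  0.0034]))
-0.03 1274 (array([-0.0129,  0.0114]), array([-0.0133,  0.0052]))
-0.02 3378 (array([-0.0212,  0.0201]), array([-0.022 ,  0.0117]))
-0.01 1784 (array([-0.0249,  0.0233]), array([-0.0264,  0.0051]))
0.0 792 (array([-0.0249,  0.0238]), array([-0.0278, -0.0106]))
0.01 146 (array([-0.0193,  0.0196]), array([-0.0278, -0.0175]))
0.02 1 
0.03 0 
0.04 0
```

View pics/w5.png

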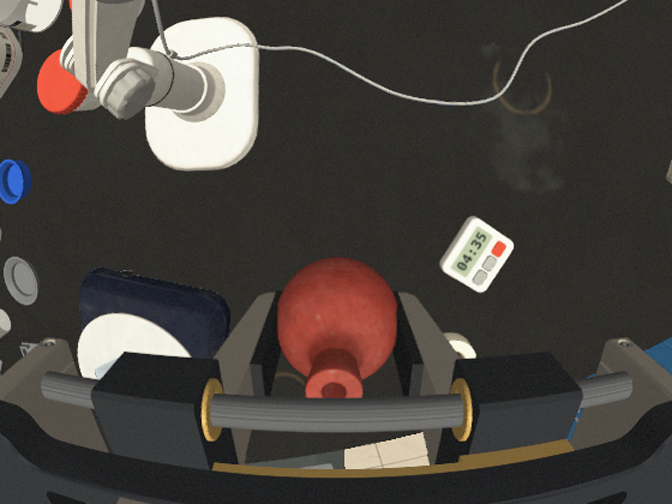

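The bulb is upright at (335,310), its neck top 48 mm above the TCP, so it is held at the right height and centred. I carry on.

Call:
{"fn": "play_rows", "kwargs": {
  "plan": "-1 0 0.24 0.332 0 0 0;-1 0 0.24 0.332 -0.2 0 0;-1 0 0.24 0.332 -0.418 0 0;-1 0 0.24 0.332 -0.418 0 0;-1 0 0.24 0.332 -0.418 0 0"
}}

```text
t: 14.5
position: [0.407, -0.2987, 0.2285]
orientation: [-0.812, 1.567, 2.502]
wrist_force: [-0.0, 0.3, -0.5]
gripper_width: 0.0498
```

Call:
{"fn": "play_rows", "kwargs": {
  "plan": "-1 0 -0.88 -0.074 0 0 0;-1 0 -0.88 -0.074 0 0 0;-1 0 -0.88 -0.074 0 0 0;-1 0 -0.88 -0.074 0 0 0"
}}

```text
t: 15.0
position: [0.387, -0.0763, 0.2295]
orientation: [-0.453, 1.569, 2.865]
wrist_force: [1.3, -0.5, -0.5]
gripper_width: 0.0502
```

Call:
{"fn": "play_rows", "kwargs": {
  "plan": "-1 0 -0.85 -0.23 0 0 0;-1 0 -0.85 -0.23 0 0 0;-1 0 -0.85 -0.23 0 0 0;-1 0 -0.85 -0.23 0 0 0;-1 0 -0.85 -0.23 0 0 0"
}}

```text
t: 15.62
position: [0.4071, 0.1424, 0.2294]
orientation: [-0.659, 1.569, 2.661]
wrist_force: [-0.2, -1.0, -0.7]
gripper_width: 0.0497
```

Run:
```python
from h import *
go(.545,.1604,.13,-80)
```

```text
t 15.62 pos [0.4071 0.1424 0.2294] jaw -79.8 F [-0.2 -1.  -0.7] w 0.0497 q [ 0.11  0.15 -0.57  2.09  0.1   0.93 -1.9 ]
shift [ 0.397  0.028 -0.556] turn [0.004 0.002 0.001]
```

Call:
{"fn": "play_rows", "kwargs": {
  "plan": "-1 0.1 0.028 -0.556 0 0 0;-1 0.2 0.028 -0.556 0 0 0;-1 0.35 0.028 -0.556 0 0 0;-1 0.4 0.028 -0.556 0 0 0;-1 0.4 0.028 -0.556 0 0 0;-1 0.4 0.028 -0.556 0 0 0"
}}

```text
t: 16.38
position: [0.5461, 0.1572, 0.132]
orientation: [3.034, 1.569, 0.067]
wrist_force: [0.7, -0.3, -0.0]
gripper_width: 0.0498
```

Run:
```python
from h import *
go(.545,.1604,.040,-80)
o=env.observe();f=env.grab_frame('wrist'); p=wpts(f,o)
A=R.from_euler('xyz',o['orientation']).as_matrix(); q=(p-o['position'])@A
r,g,b=[f['frame'][...,i].astype(int) for i in range(3)]
m=(r>70)&(r>2*g)&(abs(q[...,1])<.05)&(q[...,0]<.06)&(q[...,0]>-.08)
P=p[m]; s=q[m]
from scipy.optimize import least_squares
t=s[(s[:,0]>-.005)]  # belly
fit=least_squares(lambda c:np.linalg.norm(s[s[:,0]>-.02]-c[:3],axis=1)-c[3],[0,0,0,.028],loss='soft_l1',f_scale=.001); print('sphere tool',fit.x.round(4),fit.cost)
n=s[(s[:,0]<-.044)]; print('neck',len(n),n.min(0),n.max(0),np.round(cv2.minEnclosingCircle((n[:,1:]*1000).astype(np.float32)),2) if 0 else cv2.minEnclosingCircle((n[:,1:]*1000).astype(np.float32)))
k=p[(np.hypot(p[...,0]-.545,p[...,1]-.16)<.045)&(p[...,2]>.011)&(p[...,2]<.018)]
print('dish',len(k), cv2.minEnclosingCircle((k[:,:2]*1000).astype(np.float32)))
```

```text
t 16.38 pos [0.5461 0.1572 0.132 ] jaw -80.0 F [ 0.7 -0.3 -0. ] w 0.0498 q [ 0.03  0.51 -0.47  1.87  0.31  0.83 -2.  ]
shift [ 0.368 -0.014  0.003] turn [-0.    -0.002 -0.   ]
sphere tool [ 0.0048 -0.0012 -0.0006  0.0273] 0.000623760988854553
neck 269 [-0.04776856 -0.0112171  -0.01198119] [-0.04401275  0.00718517  0.00175528] ((-1.9358940124511719, -3.1921193599700928), 9.298477172851562)
dish 1246 ((545.0075073242188, 160.04591369628906), 34.59676742553711)
```

Call:
{"fn": "play_rows", "kwargs": {
  "plan": "-1 0.12 -0.008 0 0 0 0;-1 0.24 -0.008 0 0 0 0;-1 0.3 -0.008 0 0 0 0;-1 0.34 -0.008 0 0 0 0;-1 0.36 -0.008 0 0 0 0;-1 0.37 -0.008 0 0 0 0;-1 0.37 -0.008 0 0 0 0;-1 0.37 -0.008 0 0 0 0"
}}

```text
t: 17.42
position: [0.5464, 0.1593, 0.0386]
orientation: [-3.096, 1.569, 0.22]
wrist_force: [-0.3, -0.5, 4.7]
gripper_width: 0.0499
```

Run:
```python
from h import *
go(.5455,.1592,.039,-80)
```

```text
t 17.43 pos [0.5464 0.1593 0.0386] jaw -80.0 F [-0.3 -0.5  4.7] w 0.0499 q [-0.03  0.65 -0.4   1.9   0.4   0.66 -2.07]
shift [-0.002 -0.     0.003] turn [-0.    -0.001  0.   ]
```

Call:
{"fn": "play_rows", "kwargs": {
  "plan": "0.2 0 0 0 0 0 0;0.4 0 0 0 0 0 0;0.5 0 0 0 0 0 0;0.5 0 0 0 0 0 0;0.5 -0.1 0 0 0 0 0;0.5 -0.3 0 0 0 0 0;0.5 -0.5 0 0 0 0 0;0.5 -0.7 0 0 0 0 0"
}}

```text
t: 18.42
position: [0.5454, 0.159, 0.2143]
orientation: [-0.032, 1.571, -2.999]
wrist_force: [1.1, -0.2, 0.4]
gripper_width: 0.0687
```

Call:
{"fn": "play_rows", "kwargs": {
  "plan": "1 -0.1 0 0.25 0 0 0;1 -0.1 0 0.5 0 0 0;1 -0.1 0 0.5 0 0 0;1 -0.1 0 0.5 0 0 0"
}}

```text
t: 18.92
position: [0.4232, 0.1373, 0.2383]
orientation: [2.917, 1.569, -0.051]
wrist_force: [0.6, 0.2, 0.9]
gripper_width: 0.0918
```

Run:
```python
from h import *
go(.39,-.08,.23,-80)
o=env.observe();f=env.grab_frame('wrist'); p=wpts(f,o); save('w6',f['frame'],1.2)
r,g,b=[f['frame'][...,i].astype(int) for i in range(3)]
s=p[(r>70)&(r>2*g)&(np.hypot(p[...,0]-.545,p[...,1]-.16)<.06)&(p[...,2]>.01)]
n=s[s[:,2]>.078]; print('neck',len(n),cv2.minEnclosingCircle((n[:,:2]*1000).astype(np.float32)),s[:,2].max())
from scipy.optimize import least_squares
fit=least_squares(lambda c:np.linalg.norm(s[s[:,2]<.055]-c[:3],axis=1)-c[3],[.545,.16,.03,.028],loss='soft_l1',f_scale=.001); print('sphere',fit.x.round(4))
```

```text
t 18.93 pos [0.4232 0.1373 0.2383] jaw -80.0 F [0.6 0.2 0.9] w 0.0918 q [ 0.15  0.17 -0.59  2.05  0.11  0.95 -1.89]
shift [0.033 0.833 0.281] turn [-0.001 -0.002 -0.   ]
neck 270 ((547.22265625, 161.5644989013672), 9.579322814941406) 0.08733529592424846
sphere [0.5467 0.1604 0.0341 0.0269]
```

View pics/w6.png

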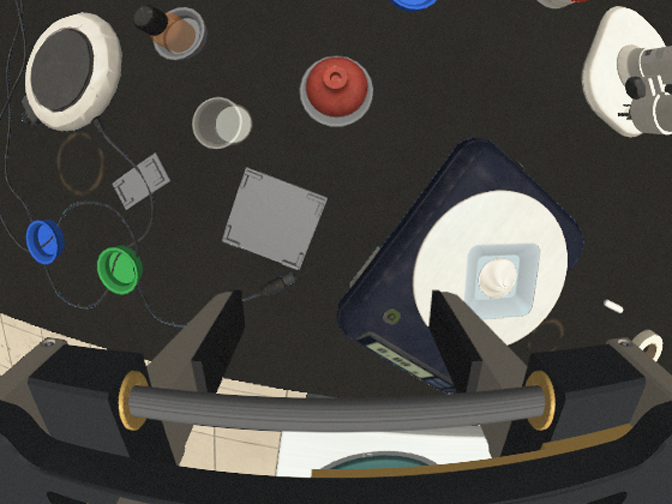

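The wrist view shows the bulb upright in its dish at (336,90), the bottle in its cup at (175,33), and the beaker undisturbed at (222,123). Now the timer.

Call:
{"fn": "play_rows", "kwargs": {
  "plan": "1 0.02 0.833 0.281 0 0 0;1 0.02 0.833 0.281 0 0 0;1 0.02 0.833 0.281 0 0 0;1 0.02 0.833 0.281 0 0 0"
}}

```text
t: 19.48
position: [0.3901, -0.0831, 0.2326]
orientation: [-1.323, 1.571, 1.989]
wrist_force: [0.1, 0.2, 0.2]
gripper_width: 0.0917
```

Call:
{"fn": "play_rows", "kwargs": {
  "plan": "1 0 0.89 0.035 0 0 0;1 0 0.89 0.035 0 0 0;1 0 0.89 0.035 -0.2 0 0;1 0 0.89 0.035 -0.4 0 0;1 0 0.89 0.035 -0.58 0 0;1 0 0.89 0.035 -0.58 0 0"
}}

```text
t: 20.23
position: [0.4204, -0.302, 0.2317]
orientation: [-1.882, 1.569, 2.042]
wrist_force: [0.0, 0.9, -1.0]
gripper_width: 0.0916
```

Run:
```python
from h import *
go(.4325,-.396,.12,-45)
```

```text
t 20.23 pos [ 0.4204 -0.302   0.2317] jaw -45.1 F [ 0.   0.9 -1. ] w 0.0916 q [ 0.8   0.27 -0.28  1.91  0.09  0.97 -0.31]
shift [0.447 0.301 0.231] turn [-0.002 -0.     0.001]
```

Call:
{"fn": "play_rows", "kwargs": {
  "plan": "1 0.1 0.3 0.23 0 0 0;1 0.3 0.3 0.23 0 0 0;1 0.45 0.3 0.23 0 0 0;1 0.45 0.3 0.23 0 0 0;1 0.45 0.3 0.23 0 0 0"
}}

```text
t: 20.85
position: [0.4329, -0.3946, 0.1211]
orientation: [1.938, 1.569, -0.421]
wrist_force: [-0.0, -0.2, 0.9]
gripper_width: 0.0918
```

Run:
```python
from h import *
o=env.observe();f=env.grab_frame('wrist'); p=wpts(f,o); save('w7',f['frame'],1.2)
A=R.from_euler('xyz',o['orientation']).as_matrix()
for a,b in ((.010,.025),):
    k=p[(np.hypot(p[...,0]-.4325,p[...,1]+.396)<.06)&(p[...,2]>a)&(p[...,2]<b)]; m=cv2.minAreaRect((k[:,:2]*1000).astype(np.float32)); print(len(k),m, k.mean(0))
go(.4325,-.396,.026,-45)
t=env.grab_frame('top'); top_measure(t) if 0 else None
```

```text
5419 ((432.0872497558594, -395.5877685546875), (60.36573028564453, 65.7610855102539), 44.94395446777344) [ 0.43344744 -0.39429428  0.01681584]
t 20.9 pos [ 0.4331 -0.3947  0.122 ] jaw -45.2 F [-0.7 -0.4  0.3] w 0.0918 q [ 0.85  0.51 -0.22  1.84  0.15  0.8  -0.23]
shift [0.384 0.001 0.005] turn [-0.003 -0.    -0.003]
```

View pics/w7.png

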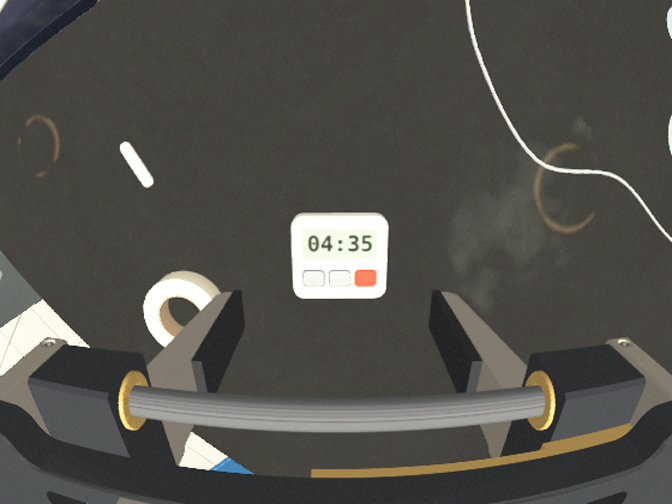

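The timer is squarely between the open jaws at (340,255), the tape lies clear at (180,305) and the bar is at (137,164). I grip.

Call:
{"fn": "play_rows", "kwargs": {
  "plan": "1 0.2 0 0.005 0 0 0;1 0.3 0 0.005 0 0 0;1 0.36 0 0.005 0 0 0;1 0.385 0 0.005 0 0 0;1 0.385 0 0.005 0 0 0;-1 0.385 0 0.005 0 0 0;-1 0.385 0 0.005 0 0 0;-1 0.385 0 0.005 0 0 0",
  "newtons": 20
}}

```text
t: 21.95
position: [0.4309, -0.3955, 0.0246]
orientation: [1.582, 1.57, -0.778]
wrist_force: [-0.0, -0.1, 2.1]
gripper_width: 0.0656
```

Call:
{"fn": "play_rows", "kwargs": {
  "plan": "-1 0 0 0 0 0 0;-1 0 0 0 0 0 0;-1 -0.1 0 0 0 0 0;-1 -0.3 0 0 0 0 0;-1 -0.5 0 0 0 0 0;-1 -0.7 0 0 0 0 0;-1 -0.8 0 0 0 0 0;-1 -0.8 0 0 0 0 0"
}}

```text
t: 22.95
position: [0.4312, -0.3957, 0.2256]
orientation: [1.589, 1.567, -0.771]
wrist_force: [0.1, -0.1, -0.5]
gripper_width: 0.0657
```

Run:
```python
from h import *
go(.40,-.30,.23,-80)
```

```text
t 22.95 pos [ 0.4312 -0.3957  0.2256] jaw -45.2 F [ 0.1 -0.1 -0.5] w 0.0657 q [ 0.88  0.39 -0.24  1.77  0.11  1.   -0.2 ]
shift [-0.019 -0.36  -0.181] turn [ 0.58  -0.001 -0.003]
```

Call:
{"fn": "play_rows", "kwargs": {
  "plan": "-1 -0.02 -0.36 -0.18 0.15 0 0;-1 -0.02 -0.36 -0.18 0.3 0 0;-1 -0.02 -0.36 -0.18 0.45 0 0;-1 -0.02 -0.36 -0.18 0.58 0 0;-1 -0.02 -0.36 -0.18 0.58 0 0"
}}

```text
t: 23.58
position: [0.3983, -0.2989, 0.2273]
orientation: [-0.751, 1.568, 2.567]
wrist_force: [-0.6, 0.2, -1.4]
gripper_width: 0.0662
```

Call:
{"fn": "play_rows", "kwargs": {
  "plan": "-1 0 -0.87 -0.114 0 0 0;-1 0 -0.87 -0.114 0 0 0;-1 0 -0.87 -0.114 0 0 0;-1 0 -0.87 -0.114 0 0 0"
}}

```text
t: 24.08
position: [0.3884, -0.0775, 0.2282]
orientation: [-0.428, 1.569, 2.894]
wrist_force: [0.4, -1.2, -1.3]
gripper_width: 0.0657
```

Call:
{"fn": "play_rows", "kwargs": {
  "plan": "-1 0 -0.86 -0.19 0 0 0;-1 0 -0.86 -0.19 0 0 0;-1 0 -0.86 -0.19 0 0 0;-1 0 -0.86 -0.19 0.2 0 0;-1 0 -0.86 -0.19 0.375 0 0;-1 0 -0.86 -0.19 0.375 0 0"
}}

```text
t: 24.82
position: [0.3984, 0.1396, 0.2281]
orientation: [0.349, 1.569, -3.007]
wrist_force: [0.2, -0.8, -0.0]
gripper_width: 0.0657
```

Run:
```python
from h import *
go(.4085,.2005,.10,-102.3)
o=env.observe();f=env.grab_frame('wrist'); p=wpts(f,o); save('w8',f['frame'],1.2); np.savez('w8.npz',**f,pos=o['position'],ori=o['orientation'])
A=R.from_euler('xyz',o['orientation']).as_matrix()
im=f['frame'].astype(int); mn,mx=im.min(-1),im.max(-1)
def blob(m,zc):
    k=p[m]; print(len(k),cv2.minAreaRect((k[:,:2]*1000).astype(np.float32)))
n,l=cv2.connectedComponents(((mn>90)&(mx-mn<40)&(np.hypot(p[...,0]-.409,p[...,1]-.2)<.07)&(p[...,2]<.02)&(p[...,2]>-.01)).astype(np.uint8))
c=np.bincount(l.ravel())[1:]; blob(l==1+c.argmax(),0)
q=(p-o['position'])@A
s=q[(abs(q[...,1])<.034)&(abs(q[...,2])<.05)&(q[...,0]<.03)&(q[...,0]>-.005)]; print('timer in tool',len(s),cv2.minAreaRect((s[:,1:]*1000).astype(np.float32)),np.percentile(s[:,0],[1,50,99]))
```

```text
t 24.82 pos [0.3984 0.1396 0.2281] jaw -102.3 F [ 0.2 -0.8 -0. ] w 0.0657 q [ 0.11  0.14 -0.56  2.11  0.09  0.92 -2.29]
shift [ 0.512 -0.247  0.011] turn [ 0.     0.002 -0.001]
4419 ((409.22479248046875, 202.13380432128906), (88.29126739501953, 81.0806655883789), 78.5283432006836)
timer in tool 12427 ((0.001087188720703125, -0.0084991455078125), (59.723480224609375, 68.00700378417969), 89.95321655273438) [-0.00049045  0.00772758  0.01943045]
```

View pics/w8.png

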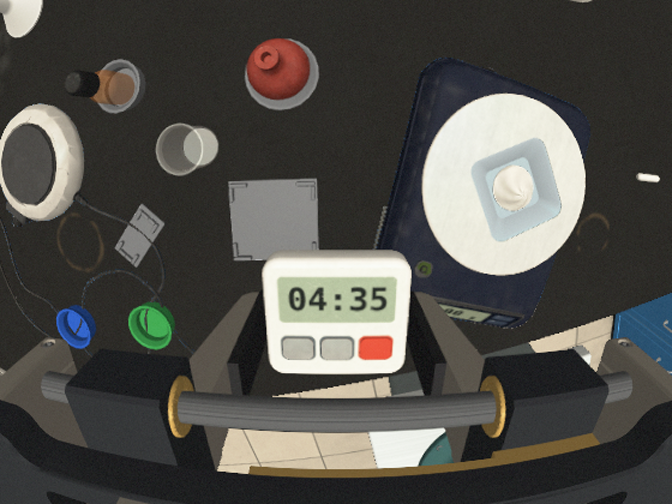

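The wrist view shows the timer level in the jaws at (338,310), already in line with its plate at (274,220), whose four corner angles are visible.

Call:
{"fn": "play_rows", "kwargs": {
  "plan": "-1 0.1 -0.251 0.01 0 0 0;-1 0.25 -0.251 0.01 0 0 0;-1 0.4 -0.251 0.01 0 0 0;-1 0.5 -0.251 0.01 0 0 0;-1 0.6 -0.251 0.01 0 0 0;-1 0.6 -0.251 0.01 0 0 0;-1 0.6 -0.251 0.01 0 0 0"
}}

```text
t: 25.75
position: [0.4106, 0.2013, 0.0796]
orientation: [-2.33, 1.57, 0.594]
wrist_force: [-0.9, 0.4, 0.0]
gripper_width: 0.0659
```

Run:
```python
from h import *
go(.4093,.2015,.0285,-102)
```

```text
t 25.75 pos [0.4106 0.2013 0.0796] jaw -102.5 F [-0.9  0.4  0. ] w 0.0659 q [-0.11  0.46 -0.49  2.15  0.37  0.62 -2.66]
shift [0.205 0.    0.005] turn [-0.008 -0.     0.   ]
```

Call:
{"fn": "play_rows", "kwargs": {
  "plan": "-1 0.08 0 0.005 0 0 0;-1 0.13 0 0.005 0 0 0;-1 0.17 0 0.005 0 0 0;-1 0.19 0 0.005 0 0 0;-1 0.203 0 0.005 0 0 0;-1 0.203 0 0.005 0 0 0;-1 0.203 0 0.005 0 0 0"
}}

```text
t: 26.62
position: [0.4091, 0.2017, 0.0285]
orientation: [-2.568, 1.57, 0.355]
wrist_force: [-0.8, -0.8, -0.7]
gripper_width: 0.0661
```

Run:
```python
from h import *
go(.4093,.2015,.028,-102)
```

```text
t 26.62 pos [0.4091 0.2017 0.0285] jaw -102.5 F [-0.8 -0.8 -0.7] w 0.0661 q [-0.18  0.55 -0.42  2.17  0.45  0.51 -2.73]
shift [ 0.002  0.001 -0.001] turn [-0.009 -0.     0.   ]
```

Call:
{"fn": "play_rows", "kwargs": {
  "plan": "0.7 0 0 0 0 0 0;0.7 0 0 0 0 0 0;0.7 0 0 0 0 0 0;0.7 -0.1 0 0 0 0 0;0.7 -0.3 0 0 0 0 0;0.7 -0.5 0 0 0 0 0;0.7 -0.8 0 0 0.4 0 0;0.7 -0.8 0 0 -0.3 0 0"
}}

```text
t: 27.62
position: [0.4108, 0.2027, 0.2324]
orientation: [-2.693, 1.563, 0.233]
wrist_force: [-1.0, 0.1, -0.6]
gripper_width: 0.0785
```

Run:
```python
from h import *
go(.39,-.08,.23,-60)
```

```text
t 27.62 pos [0.4108 0.2027 0.2324] jaw -102.4 F [-1.   0.1 -0.6] w 0.0785 q [ 0.03  0.2  -0.62  2.03  0.15  0.94 -2.46]
shift [ 0.007  1.122 -0.161] turn [-0.706 -0.007  0.001]
```

Call:
{"fn": "play_rows", "kwargs": {
  "plan": "0.7 0 0.79 -0.13 0 0 0;0.7 0 0.79 -0.13 -0.2 0 0;0.7 0 0.79 -0.13 -0.4 0 0;0.7 0 0.79 -0.13 -0.4 0 0;0.7 0 0.79 -0.13 -0.4 0 0"
}}

```text
t: 28.25
position: [0.3973, -0.001, 0.2282]
orientation: [1.015, 1.57, -1.932]
wrist_force: [0.7, 0.2, -0.7]
gripper_width: 0.0781
```

Run:
```python
from h import *
go(.385,-.24,.2,-78)
o=env.observe();f=env.grab_frame('wrist'); p=wpts(f,o); save('w9',f['frame'],1.2)
top=env.grab_frame('top'); P=pts(top); save('t9',top['frame'][150:300,100:300],4)
k=P[(np.hypot(P[...,0]-.409,P[...,1]-.2015)<.06)&(P[...,2]>.0145)&(P[...,2]<.03)]; print(len(k),k.mean(0),cv2.minAreaRect((k[:,:2]*1000).astype(np.float32)),np.median(k[:,2]))
k=p[(np.hypot(p[...,0]-.378,p[...,1]+.2415)<.04)&(p[...,2]>.0045)&(p[...,2]<.02)]; print('bar',len(k),cv2.minAreaRect((k[:,:2]*1000).astype(np.float32)))
```

```text
t 28.25 pos [ 0.3973 -0.001   0.2282] jaw -78.8 F [ 0.7  0.2 -0.7] w 0.0781 q [ 0.41  0.08 -0.51  2.16  0.05  0.91 -1.5 ]
shift [0.114 0.928 0.233] turn [-0.014  0.001 -0.001]
393 [0.4074327  0.20284693 0.01998492] ((407.80950927734375, 201.18385314941406), (80.77682495117188, 73.55241394042969), 78.97300720214844) 0.019854329562402687
bar 147 ((375.97235107421875, -239.95849609375), (39.12389373779297, 9.152473449707031), 79.56839752197266)
```

View pics/t9.png

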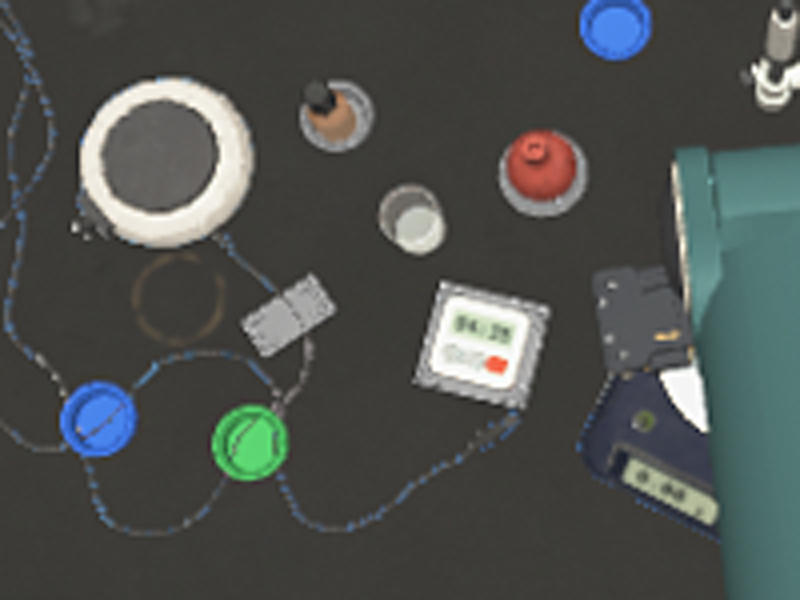

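The top crop shows the timer centred and square on its plate at (483,345), with bulb and bottle seated. Last is the bar.

Call:
{"fn": "play_rows", "kwargs": {
  "plan": "0 0 0.93 0.23 0 0 0;0 0 0.93 0.23 0 0 0;0 0 0.93 0.23 0 0 0;0 0.1 0.93 0.23 0 0 0;0 0.1 0.93 0.23 -0.2 0 0;0 0.1 0.93 0.23 -0.4 0 0;0 0.1 0.93 0.23 -0.57 0 0;0 0.1 0.93 0.23 -0.57 0 0"
}}

```text
t: 29.35
position: [0.3887, -0.2363, 0.2032]
orientation: [-2.756, 1.57, 1.185]
wrist_force: [0.6, -0.1, -0.4]
gripper_width: 0.0456
```

Call:
{"fn": "play_rows", "kwargs": {
  "plan": "0 0 0 0 -0.2 0 0;0 0 0 0 -0.4 0 0;0 0 0 0 -0.57 0 0;0 0 0 0 -0.57 0 0;0 0 0 0 -0.57 0 0"
}}

```text
t: 29.98
position: [0.3881, -0.2372, 0.2033]
orientation: [2.278, 1.571, 0.527]
wrist_force: [0.2, 0.1, -0.0]
gripper_width: 0.046
```

Run:
```python
from h import *
go(.3762,-.241,.10,-10.4)
```

```text
t 29.98 pos [ 0.3881 -0.2372  0.2033] jaw -10.3 F [ 0.2  0.1 -0. ] w 0.046 q [ 0.87  0.22 -0.44  2.07  0.12  0.88  0.18]
shift [ 0.413 -0.044  0.024] turn [ 0.002 -0.    -0.   ]
```

Call:
{"fn": "play_rows", "kwargs": {
  "plan": "0 0.2 -0.044 0.024 0 0 0;0 0.41 -0.044 0.024 0 0 0;0 0.41 -0.044 0.024 0 0 0;0 0.41 -0.044 0.024 0 0 0"
}}

```text
t: 30.48
position: [0.3771, -0.2417, 0.1022]
orientation: [1.257, 1.569, -0.491]
wrist_force: [-0.8, 0.3, 0.4]
gripper_width: 0.0462
```

Run:
```python
from h import *
o=env.observe();f=env.grab_frame('wrist'); p=wpts(f,o); save('w10',f['frame'],1.2)
im=f['frame'].astype(int)
k=p[(np.hypot(p[...,0]-.376,p[...,1]+.241)<.03)&(p[...,2]>.0045)&(p[...,2]<.02)&(im.min(-1)>100)]; print('bar',len(k),k.mean(0),cv2.minAreaRect((k[:,:2]*1000).astype(np.float32)))
go(.3762,-.241,.0245,-10.4)
```

```text
bar 509 [ 0.37619936 -0.23957141  0.00856354] ((375.9811096191406, -240.71133422851562), (39.393741607666016, 8.597357749938965), 78.20433044433594)
t 30.52 pos [ 0.3774 -0.242   0.1027] jaw -10.1 F [-0.2  0.5 -0.1] w 0.0452 q [ 0.83  0.38 -0.39  2.17  0.23  0.64  0.1 ]
shift [ 0.313 -0.007 -0.004] turn [ 0.004  0.001 -0.003]
```

View pics/w10.png

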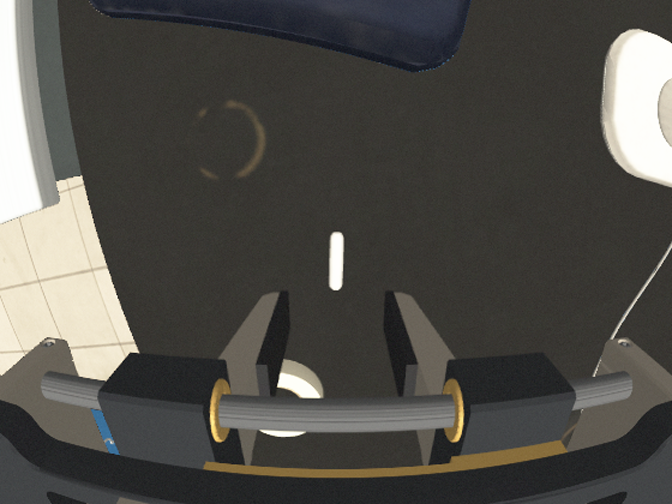

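The bar lies centred and parallel between the jaws at (336,260); the tape is clear at (290,398). I grip.

Call:
{"fn": "play_rows", "kwargs": {
  "plan": "0 0.15 -0.006 -0.005 0.02 0 0;0 0.25 -0.006 -0.005 0.02 0 0;0 0.3 -0.006 -0.005 0.02 0 0;0 0.312 -0.006 -0.005 0.02 0 0;0 0.312 -0.006 -0.005 0.02 0 0;-1 0.312 -0.006 -0.005 0.02 0 0;-1 0.312 -0.006 -0.005 0.02 0 0;-1 0.312 -0.006 -0.005 0.02 0 0",
  "newtons": 15
}}

```text
t: 31.52
position: [0.3748, -0.2401, 0.0231]
orientation: [1.052, 1.57, -0.717]
wrist_force: [-0.3, -0.4, 1.1]
gripper_width: 0.018
```

Call:
{"fn": "play_rows", "kwargs": {
  "plan": "-1 0 0 0 0 0 0;-1 0 0 0 0 0 0;-1 0 0 0 0 0 0;-1 -0.1 0 0 0 0 0;-1 -0.3 0 0 0 0 0;-1 -0.5 0 0 0 0 0;-1 -0.7 0 0 0 0 0;-1 -0.8 0 0 0 0 0"
}}

```text
t: 32.52
position: [0.3754, -0.2404, 0.2254]
orientation: [1.044, 1.567, -0.724]
wrist_force: [0.6, -0.1, -0.1]
gripper_width: 0.0079
```

Run:
```python
from h import *
go(.39,-.2,.22,-60)
```

```text
t 32.52 pos [ 0.3754 -0.2404  0.2254] jaw -11.3 F [ 0.6 -0.1 -0.1] w 0.0079 q [ 0.92  0.17 -0.46  2.07  0.1   0.92  0.21]
shift [ 0.021  0.026 -0.17 ] turn [ 0.811  0.    -0.004]
```

Call:
{"fn": "play_rows", "kwargs": {
  "plan": "-1 0 0.02 0 0.2 0 0;-1 0 0.02 0 0.4 0 0;-1 0 0.02 0 0.6 0 0;-1 0 0.02 -0.17 0.8 0 0;-1 0 0.02 -0.17 0.85 0 0;-1 0 0.02 -0.17 0.85 0 0"
}}

```text
t: 33.28
position: [0.3878, -0.199, 0.2227]
orientation: [-0.168, 1.57, -2.824]
wrist_force: [0.3, -0.4, 0.4]
gripper_width: 0.0083
```

Call:
{"fn": "play_rows", "kwargs": {
  "plan": "-1 0 -0.81 -0.43 0 0 0;-1 0 -0.81 -0.43 0 0 0;-1 0 -0.81 -0.43 0 0 0;-1 0 -0.81 -0.43 0 0 0;-1 0 -0.81 -0.43 0 0 0"
}}

```text
t: 33.9
position: [0.389, 0.0322, 0.223]
orientation: [-2.857, 1.57, 0.775]
wrist_force: [-0.5, -0.3, 0.4]
gripper_width: 0.0082
```

Call:
{"fn": "play_rows", "kwargs": {
  "plan": "-1 0 -0.58 -0.35 0 0 0;-1 0 -0.58 -0.35 -0.17 0 0;-1 0 -0.58 -0.35 -0.34 0 0;-1 0 -0.58 -0.35 -0.51 0 0;-1 0 -0.58 -0.35 -0.68 0 0;-1 0 -0.58 -0.35 -0.8 0 0;-1 0 -0.58 -0.35 -0.8 0 0"
}}

```text
t: 34.78
position: [0.3998, 0.1975, 0.2225]
orientation: [-0.845, 1.57, -2.668]
wrist_force: [-0.4, -0.6, 0.5]
gripper_width: 0.0082
```

Run:
```python
from h import *
go(.4277,.3535,.2,36.7)
```

```text
t 34.77 pos [0.3998 0.1975 0.2225] jaw -14.5 F [-0.4 -0.6  0.5] w 0.0082 q [ 0.25  0.25 -0.88  2.05  0.24  0.94 -1.01]
shift [ 0.09  -0.048 -0.632] turn [-0.853  0.     0.001]
```

Call:
{"fn": "play_rows", "kwargs": {
  "plan": "-1 0 -0.048 -0.63 -0.17 0 0;-1 0 -0.048 -0.63 -0.34 0 0;-1 0 -0.048 -0.63 -0.51 0 0;-1 0 -0.048 -0.63 -0.68 0 0;-1 0.2 -0.048 -0.63 -0.853 0 0;-1 0.4 -0.048 -0.63 -0.853 0 0;-1 0.4 -0.048 -0.63 -0.853 0 0;-1 0.4 -0.048 -0.63 -0.853 0 0"
}}

```text
t: 35.78
position: [0.4273, 0.3551, 0.1242]
orientation: [1.682, 1.569, 0.753]
wrist_force: [0.4, 0.8, 0.4]
gripper_width: 0.0084
```

Run:
```python
from h import *
o=env.observe();f=env.grab_frame('wrist'); p=wpts(f,o); save('w11',f['frame'],1.2)
im=f['frame'].astype(int); mn,mx=im.min(-1),im.max(-1)
m=((mn>95)&(mx-mn<35)&(np.hypot(p[...,0]-.428,p[...,1]-.3535)<.045)&(p[...,2]<.014)&(p[...,2]>-.005))
k=p[m]; print(len(k),k.mean(0),cv2.minAreaRect((k[:,:2]*1000).astype(np.float32)))
k=p[m&(p[...,2]>.0065)]; print('hi',len(k),k.mean(0),cv2.minAreaRect((k[:,:2]*1000).astype(np.float32)))
k=p[m&(p[...,2]>.0015)]; print('lo',len(k),k.mean(0),cv2.minAreaRect((k[:,:2]*1000).astype(np.float32)))
A=R.from_euler('xyz',o['orientation']).as_matrix(); q=(p-o['position'])@A
s=q[(abs(q[...,1])<.008)&(abs(q[...,2])<.03)&(q[...,0]<.03)&(q[...,0]>.005)&(mn>100)]; print('bar in tool',len(s),s.min(0),s.max(0)) if len(s) else print('none')
go(.4277,.3535,.0275,36.7)
```

```text
2548 [0.42369478 0.35842527 0.00438543] ((437.1979064941406, 362.4781188964844), (62.043479919433594, 65.70369720458984), 36.95994567871094)
hi 383 [0.42195229 0.36178796 0.00929964] ((439.1728820800781, 364.0402526855469), (57.015892028808594, 57.63691711425781), 37.041446685791016)
lo 2507 [0.42396591 0.35854042 0.00445555] ((437.2581787109375, 363.1158752441406), (61.07549285888672, 64.52766418457031), 35.744728088378906)
bar in tool 966 [ 0.00978003 -0.00488585 -0.02028396] [0.02009628 0.00408512 0.01946957]
t 35.83 pos [0.4276 0.3555 0.1248] jaw 36.8 F [-0.1  0.3  0.7] w 0.0079 q [-0.07  0.66 -0.91  1.88  0.65  0.93 -0.65]
shift [ 0.389 -0.006  0.007] turn [ 0.002 -0.    -0.003]
```

View pics/w11.png

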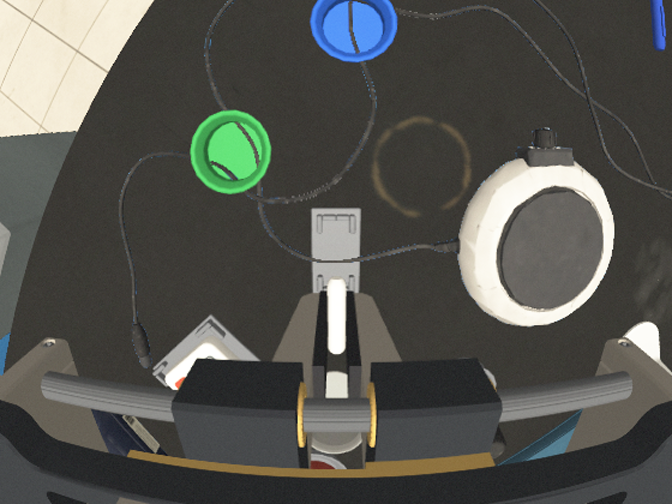

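The wrist view shows the bar held square, pointing along its plate at (336,250). A dark cable crosses the plate's middle, so I measure the plate and the cable height there.

Run:
```python
from h import *
o=env.observe();f=env.grab_frame('wrist'); p=wpts(f,o)
im=f['frame'].astype(int); mn,mx=im.min(-1),im.max(-1)
v,u=np.mgrid[:420,:560]; win=(u>255)&(u<305)&(v>168)&(v<243)
m=win&(mn>90)&(p[...,2]<.015)&(p[...,2]>-.004)
k=p[m]; r=cv2.minAreaRect((k[:,:2]*1000).astype(np.float32)); print('rect',len(k),r)
a=np.radians(126.7); Y=np.array([np.cos(a),np.sin(a)]); X=np.array([Y[1],-Y[0]])
c=np.array([.4277,.3535]); s=(k[:,:2]-c)@np.stack([X,Y],1); print('x',np.percentile(s[:,0],[1,99]),'ymax',np.percentile(s[:,1],[1,99]))
c2=win&(mn<75); d=p[c2]; t=(d[:,:2]-c)@np.stack([X,Y],1); d=d[(abs(t[:,0])<.014)&(abs(t[:,1])<.03)]; print('cable',len(d),np.percentile(d[:,2],[5,50,95]) if len(d) else '')
e=k[(abs(s[:,0])<.007)&(abs(s[:,1])<.02)]; print('plate z',np.median(e[:,2]))
```

```text
rect 2540 ((425.8624267578125, 355.4993591308594), (35.603206634521484, 63.24527359008789), 36.59109115600586)
x [-0.01755578  0.01718585] ymax [-0.02649737  0.03404906]
cable 15 [0.00275097 0.003499   0.00444437]
plate z 0.0035657237147169174
```

Call:
{"fn": "play_rows", "kwargs": {
  "plan": "-1 0.15 -0.005 0.004 0 0 0;-1 0.25 -0.005 0.004 0 0 0;-1 0.32 -0.005 0.004 0 0 0;-1 0.36 -0.005 0.004 0 0 0;-1 0.38 -0.005 0.004 0 0 0;-1 0.39 -0.005 0.004 0 0 0;-1 0.39 -0.005 0.004 0 0 0;-1 0.39 -0.005 0.004 0 0 0"
}}

```text
t: 36.88
position: [0.4264, 0.3535, 0.0259]
orientation: [1.694, 1.57, 0.767]
wrist_force: [-0.4, 0.0, 3.6]
gripper_width: 0.0081
```

Run:
```python
from h import *
go(.4273,.354,.0265,36.7)
```

```text
t 36.88 pos [0.4264 0.3535 0.0259] jaw 36.9 F [-0.4  0.   3.6] w 0.0081 q [-0.16  0.79 -0.78  1.92  0.8   0.77 -0.76]
shift [-0.002  0.004  0.001] turn [ 0.003 -0.    -0.001]
```

Call:
{"fn": "play_rows", "kwargs": {
  "plan": "-0.4 0 0 0 0 0 0;-0.3 0 0 0 0 0 0;-0.3 0 0 0 0 0 0;-0.3 -0.05 0 0 0 0 0;-0.3 -0.15 0 0 0 0 0;-0.3 -0.35 0 0 0 0 0;-0.3 -0.6 0 0 0 0 0;-0.3 -0.8 0 0 0 0 0"
}}

```text
t: 37.88
position: [0.426, 0.3534, 0.2282]
orientation: [1.6, 1.569, 0.673]
wrist_force: [0.8, 0.2, -0.5]
gripper_width: 0.032
```

Call:
{"fn": "play_rows", "kwargs": {
  "plan": "0 0 0 0.4 0 0 0;0 0 0 0.8 0 0 0;0 0 0 0.8 0 0 0;0 0 0 0.8 0 0 0;0 0 0 0.8 0 0 0"
}}

```text
t: 38.5
position: [0.5461, 0.1926, 0.2255]
orientation: [3.048, 1.57, 2.119]
wrist_force: [-0.6, 1.2, 0.4]
gripper_width: 0.0461
```

Run:
```python
from h import *
o=env.observe();f=env.grab_frame('wrist'); p=wpts(f,o); np.savez('w12.npz',**f,pos=o['position'],ori=o['orientation'])
top=env.grab_frame('top'); P=pts(top); save('fin',np.hstack([top['frame'][150:300,80:280],top['frame'][180:300,340:440].repeat(1,0)[:150] if 0 else np.pad(top['frame'][180:300,340:440],((0,30),(0,0),(0,0)))]),2.6)
print(o['position'],o['t'])
im=f['frame'].astype(int)
k=p[(np.hypot(p[...,0]-.4273,p[...,1]-.354)<.03)&(im.min(-1)>185)&(p[...,2]<.025)]; print('bar wrist',len(k)); 
if len(k)>5: print(cv2.minAreaRect((k[:,:2]*1000).astype(np.float32)),np.median(k[:,2]))
it=top['frame'].astype(int)
k=P[(np.hypot(P[...,0]-.4273,P[...,1]-.354)<.03)&(it.min(-1)>185)&(P[...,2]<.025)]; print('bar top',len(k))
if len(k)>5: print(cv2.minAreaRect((k[:,:2]*1000).astype(np.float32)),np.median(k[:,2]))
for n,x,y,a,b in(('cap',.585,.324,.075,.11),('neck',.545,.16,.075,.095),('timer',.409,.2015,.0145,.03),('beaker',.5,.256,.03,.07),('tape',.3146,-.345,.012,.03)):
    k=P[(np.hypot(P[...,0]-x,P[...,1]-y)<.05)&(P[...,2]>a)&(P[...,2]<b)]; print(n,len(k),k.mean(0).round(4) if len(k) else '')
```

```text
[0.54609264 0.1925809  0.22548973] 38.5
bar wrist 203
((427.81878662109375, 351.1075744628906), (7.765965461730957, 33.3074836730957), 36.767127990722656) 0.011670447734800915
bar top 44
((424.9261779785156, 356.4490051269531), (12.602340698242188, 46.531185150146484), 39.74342346191406) 0.010428565693944424
cap 55 [0.5803 0.3247 0.0904]
neck 0 
timer 390 [0.4071 0.2025 0.0202]
beaker 88 [0.5008 0.2578 0.0491]
tape 0
```

View pics/fin.png

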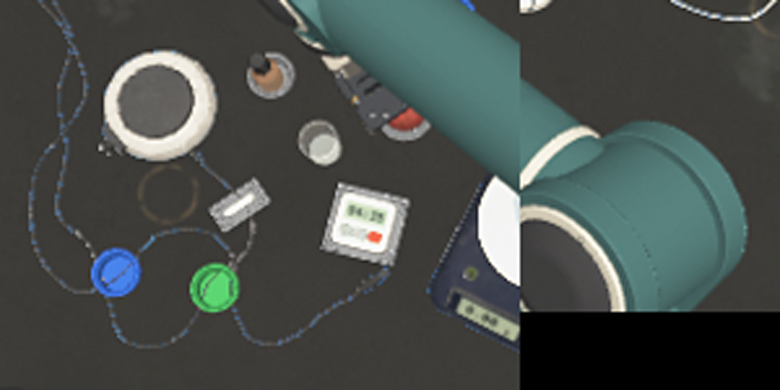

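All four are seated, and the gripper is clear with its fingertips about 0.2 m up. I hand the job in.

```bash
python3 -c "
from h import *
print(env.observe()['joint_velocities'].round(3)); print(env.close_job())"
```

```text
[-0.016 -0.002 -0.004  0.     0.004  0.     0.   ]
the job is handed in; nothing more can be done
None
```

I put the bottle, bulb, timer and stirring bar into their grey holders one after another and handed the job in at 38.5 s. The gripper was open and clear of everything.

| Thing | Last check |
|---|---|
| Bottle | Upright in its cup, about 3–5 mm off centre by the top camera, which earlier read about 3 mm off in that same direction for this bottle. |
| Bulb | Upright in its dish, about 2 mm off centre. This was measured just after release; the arm hid it at the end. |
| Timer | Flat on its plate, about 2 mm off centre and within 1–2° of square. |
| Bar | Flat in its seat (top at 11–12 mm, 12 mm expected), 2–3 mm off centre and within about 3° of the holder's line. |

- **Beaker:** it stayed where it was (under 1 mm difference).
- **Tape:** it was out of view in the last picture, blocked by the arm. It was in place in the last view before the bar was gripped, and I did not feel any contact with it.
- **Unexpected readings:** the gripper read about 50 mm on the bulb where I expected about 55, but a check showed it centred and at the right height. The two cameras differed by about 6 mm on the bar's final position; both are within tolerance.

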